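# Set a loading lane with eccentric bolt and gauge, then load and clamp the blanks

## Task

Set up the fixture for this batch: stand the steel gauge in the lane at the jaw end, turn the eccentric bolt until the guide bar just closes on the gauge (it must still slide freely, with barely a millimetre of play), check it by sliding the gauge along the lane right up to the end stop, and put the gauge back upright on its mat. Then stand every white blank in the lane, stub up, one behind another, and turn the crank clockwise until the jaw grips the whole row firmly against the end stop; leave the bolt as set and disturb nothing else on the bench.

Things in the scene. Friction and masses are not known exactly. Their poses are not given: they have to be found in the camera images.
- lane (a point): point on the lane floor, on the lane's middle line once set; the lane runs along this frame's y, z up. Floor level, 12 mm above the bench. Lane wall on +x: fixed aluminium fence, face at x = +13 mm. Wall on -x: the moving guide bar, face at x = -21 mm + guide value. End stop's face at y = +85 mm; jaw's face, fully open, at y = -75 mm. Nothing else is in the lane
- guide (a joint): how far the guide bar has closed, m: lane gap = 34 mm - this value. Only the bolt moves it: value = 4 mm per radian of bolt angle; it does not give way when pushed. The 26 mm gauge fits well at gaps of about 26 to 27 mm. Guide and fence are vertical for 14 mm, then flare outward as a lead-in, tops 34 mm above the bench
- bolt (a joint): angle of the eccentric bolt, rad, 0 (lane fully open) to 2.4; grows turning clockwise seen from above. Starts between 0.1 and 0.9. Friction 0.12 N m, stays where left
- bolt_head (a point): middle of the eccentric bolt's dark steel wing head on the guide's outer side, 65 mm to -x of the lane point: an upright flat bar 42 mm long (this frame's x), 10 mm thick (y), 22 mm tall, middle 47.5 mm and lower edge 36 mm above the bench; 18 mm shank below. The frame turns with the bolt: at angle 0 its x is parallel to the lane frame's x
- crank (a joint): angle of the crank, rad, grows turning clockwise seen from above and closes the jaw; starts between 0 and 0.6, range 16.8. Friction 0.12 N m plus 0.08 N m per rad/s of speed, stays where left: turns at 4 to 8 N on the handle and plainly stiffens once the row is tight
- crank_axis (a point): point on the vertical crank axis at the height of the middle of the handle, above the white gear housing 58 x 50 mm that stands beyond the jaw at the lane's -y end (housing's top 48 mm above the bench, crank arm's top about 59 mm)
- crank_handle (a point): middle of the black upright crank handle, a freely spinning sleeve 16 mm diameter and 32 mm tall (centre 76 mm above the bench), 35 mm from crank_axis; goes round with the crank. At crank angle 0 it lies on the lane frame's -y side of the axis
- jaw: the sliding steel jaw block; origin under the middle of its clamping face. It travels 40 mm towards the end stop per clockwise crank turn (a rack under the lane), at most 108 mm
- jaw_face (a point): middle of the jaw's clamping face, which looks along the lane's +y; jaw 21 mm wide, 24 mm high, 22 mm long behind the face, level with the lane floor
- gauge_mid (a point): steel setting gauge, 0.18 kg, height 42 mm; this point is half-way up, 21 mm over its underside. Block 26 mm (this frame's x) x 50 mm (y) x 18 mm tall, on top a central grip tang 10 mm (x) x 20 mm (y) x 24 mm tall. Goes in the lane with its y along the lane's (either way round); starts upright on the mat
- mat_top (a point): centre of the top face of the yellow bench mat, 170 mm (x) x 150 mm (y), 3 mm thick, fixed; the gauge's place
- blank1_mid (a point): white ceramic milling blank, 0.06 kg, height 46 mm; this point is half-way up, 23 mm over its underside. Block 23 mm (this frame's x) x 30 mm (y) x 22 mm tall, on top a central aluminium stub 10 mm (x) x 16 mm (y) x 24 mm tall. Goes in the lane with its y along the lane's (either way round). Two to four of the four blanks are present (None if absent)
- blank2_mid (a point): white ceramic milling blank, 0.06 kg, height 46 mm; this point is half-way up, 23 mm over its underside. Block 23 mm (this frame's x) x 30 mm (y) x 22 mm tall, on top a central aluminium stub 10 mm (x) x 16 mm (y) x 24 mm tall. Goes in the lane with its y along the lane's (either way round). Two to four of the four blanks are present (None if absent)
- blank3_mid (a point): white ceramic milling blank, 0.06 kg, height 46 mm; this point is half-way up, 23 mm over its underside. Block 23 mm (this frame's x) x 30 mm (y) x 22 mm tall, on top a central aluminium stub 10 mm (x) x 16 mm (y) x 24 mm tall. Goes in the lane with its y along the lane's (either way round). Two to four of the four blanks are present (None if absent)
- blank4_mid (a point): white ceramic milling blank, 0.06 kg, height 46 mm; this point is half-way up, 23 mm over its underside. Block 23 mm (this frame's x) x 30 mm (y) x 22 mm tall, on top a central aluminium stub 10 mm (x) x 16 mm (y) x 24 mm tall. Goes in the lane with its y along the lane's (either way round). Two to four of the four blanks are present (None if absent)
- sticks1: bystander: round tub of yellow applicator sticks, 58 mm across, 73 mm tall; origin under its middle (leave alone)
- sticks2: bystander: second such tub; origin under its middle (leave alone)
- burbox: bystander: small open white bur box, 60 x 85 x 24 mm; origin under its middle (leave alone)
- brush: bystander: wooden-handled bench brush, 140 mm long, lying; origin under its middle (leave alone)
- paste: bystander: small jar of polishing paste, 48 mm across, 45 mm tall; origin under its middle (leave alone)
- stop: the fixed aluminium end stop block, 48 mm wide, 15 mm thick, 24 mm high, across the lane's +y end; origin under its middle, on the lane floor's level
There are look-alikes about, which are no part of the job. Leave any orange look-alike of the part that bears blank2_mid alone.

How it is judged (in metres and radians):
On the way, in this order (a step that is already met when the one before it is completed fails the run):
1. the gauge stands in the lane on the jaw side of its middle and the gap is set to it (value of joint guide between 0.0066 and 0.0083 m and x of gauge_mid in the frame of lane between -0.007 and 0.007 m and y of gauge_mid in the frame of lane between -0.06 and -0.018 m and z of gauge_mid in the frame of lane between 0.015 and 0.026 m and angle between the y axis of gauge_mid and the y axis of lane, either way round below 0.15 rad), for 0.2 s.
2. the gauge passes the middle of the lane, down on the lane floor, with the gap set (value of joint guide between 0.0066 and 0.0083 m and x of gauge_mid in the frame of lane between -0.007 and 0.007 m and y of gauge_mid in the frame of lane between -0.012 and 0.015 m and z of gauge_mid in the frame of lane between 0.015 and 0.026 m and angle between the y axis of gauge_mid and the y axis of lane, either way round below 0.15 rad), for 0.05 s.
3. the gauge has reached the end stop, down on the lane floor, with the gap set (value of joint guide between 0.0066 and 0.0083 m and x of gauge_mid in the frame of lane between -0.007 and 0.007 m and y of gauge_mid in the frame of lane between 0.052 and 0.066 m and z of gauge_mid in the frame of lane between 0.015 and 0.026 m and angle between the y axis of gauge_mid and the y axis of lane, either way round below 0.15 rad), for 0.1 s.
At the end, for the whole second after the job is handed in: The lane gap is 25.7 to 27.4 mm, the gauge stands upright with its middle over the mat, every blank stands stub up on the lane floor (within 0.15 rad of the lane), and the jaw presses the row against the end stop: more than 3 N on both jaw and stop (value of joint guide between 0.0066 and 0.0083 m and x of gauge_mid in the frame of mat_top between -0.085 and 0.085 m and y of gauge_mid in the frame of mat_top between -0.075 and 0.075 m and z of gauge_mid in the frame of mat_top between 0.015 and 0.026 m and angle between each of gauge_mid, blank1_mid, blank2_mid, blank3_mid, blank4_mid's own z axis and vertical below 0.12 rad and x of blank1_mid in the frame of lane between -0.007 and 0.007 m and y of blank1_mid in the frame of lane between -0.062 and 0.0725 m and z of blank1_mid in the frame of lane between 0.018 and 0.028 m and angle between the y axis of each of blank1_mid, blank2_mid, blank3_mid, blank4_mid and the y axis of lane, either way round below 0.15 rad and x of blank2_mid in the frame of lane between -0.007 and 0.007 m and y of blank2_mid in the frame of lane between -0.062 and 0.0725 m and z of blank2_mid in the frame of lane between 0.018 and 0.028 m and x of blank3_mid in the frame of lane between -0.007 and 0.007 m and y of blank3_mid in the frame of lane between -0.062 and 0.0725 m and z of blank3_mid in the frame of lane between 0.018 and 0.028 m and x of blank4_mid in the frame of lane between -0.007 and 0.007 m and y of blank4_mid in the frame of lane between -0.062 and 0.0725 m and z of blank4_mid in the frame of lane between 0.018 and 0.028 m and contact force between each of jaw, stop and anything else above 3 N); the robot touches nothing.
It fails at once if sticks1 is pushed more than 30 mm or tipped over (distance of sticks1 from where it was at the start of the episode above 0.03 m or angle between sticks1's own z axis and vertical above 0.6 rad).
It fails at once if sticks2 is pushed more than 30 mm or tipped over (distance of sticks2 from where it was at the start of the episode above 0.03 m or angle between sticks2's own z axis and vertical above 0.6 rad).
It fails at once if burbox is pushed more than 30 mm or tipped over (distance of burbox from where it was at the start of the episode above 0.03 m or angle between burbox's own z axis and vertical above 0.6 rad).
It fails at once if brush is pushed more than 30 mm or tipped over (distance of brush from where it was at the start of the episode above 0.03 m or angle between brush's own z axis and vertical above 0.6 rad).
It fails at once if paste is pushed more than 30 mm or tipped over (distance of paste from where it was at the start of the episode above 0.03 m or angle between paste's own z axis and vertical above 0.6 rad).
Of blank1, blank2, blank3, blank4 only 2 to 4 are there at a start; the rules pass over those that are not, and their reading is None.
At some moment in a run one of gauge, blank1, blank2, blank3, blank4 may be knocked a few centimetres aside while the robot is not near it.
Once in a run the grip may slacken for a moment while it holds something.
It also fails if it takes over 210 s, if anything falls off the work surface, if the arm or the gripper's body presses on something with over 40 N, if the wrist force passes 120 N, or if a joint passes its speed limit or range.

## Robot

A 6-joint arm with a two-finger parallel gripper is mounted at the origin on the work surface. World frame = base frame: x ahead of the robot, y to its left, z up, the work surface at z = 0. Lengths are in m, angles in degrees, forces in N, time in s.
With the tool pointing down it reaches from about 0.3 to 0.75 m from the base axis. Payload 8.5 kg.
Tool frame: the origin (TCP) lies at the very end of the fingers, on their centre line; the grasp point (between the pads) lies 19 mm behind it; z points along the fingers, y is the line along which they close (so a half turn about z gives the same grasp; the last joint's range is limited). The gripper opens to 85 mm and grips with 20 to 120 N. Pads are 22 mm wide; open, the fingers measure 114 mm over their backs; the gripper's body (76 mm by 85 mm) begins 54 mm behind the grasp point. The pads swing forward as they close: fully open they stand 13 mm farther back than shut.
Start: joints at [52.523, 21.807, 74.336, -0, 83.858, -12.336], TCP at [0.234, 0.498, 0.231] pointing down, gripper open.
Joint ranges: [-178.18, 178.18], [-50.72, 133.34], [12.68, 142.11], [-81.47, 261.47], [9.98, 163.14], [-165.26, 165.26]. Speed limits (degrees/s): [136.94, 136.94, 180, 180, 180, 180].

## Interface

Orientations are given as a 3x3 rotation matrix whose columns are the frame's x, y, z axes.
In Python, from rig import env, optics, spotter gives the robot as it stands.
- The arm moves only by the shell command python3 -m crank 'ROWS' [FORCE]. ROWS is JSON, one flat list of numbers, 5 for each row, row after row: the finger opening in cm, from 0 to 8.54, then the shift along the tool's x, y, z in cm, then the turn about the tool's z in rad. A call has exactly 8 rows; each row shifts and turns the commanded pose from where the row before left it, along the tool's axes as they then stand; what a row does not reach is not made up. A row lasts 1/12 s, in which the tool goes at most 41.7 mm and 7.16 degrees, less where a joint would pass 70% of its speed; a pose out of reach is approached as far as the arm can. A call is refused whole if a number of a shift passes 4.17 or a number of a turn 0.125, either way. A call with a gripper value outside its range is refused whole. The fingers move at their own pace and stop on an object; FORCE is the grip in N (left out, the last holds). Time passes only in rows, so rows that do not move let the fingers close, or fill a call up. It gives the time, the measured TCP pose, the force, the opening and the grip force at its end, in the units of the state.
- env.observe(): the state, without advancing time (a new reading comes with each control period).
- optics.get_image(name): name is "scene" or "top" or "wrist"; returns a dict with "color" (400x640x3 uint8, red, green, blue), "intrinsics" (3x3 intrinsics, pixels), "pose" (4x4, takes a point from camera to world coordinates). Camera axes: x right, y up, looking along -z (the intrinsics and any distortion apply to the point x, -y, -z); pixel columns grow to the right and rows downward; lengths in m; the calibration is good to about 2 mm. A picture is of the moment at which its call begins. There is no depth.
- env.close_job(): hands the job in; it is judged then, once.
Trained networks look in a picture, given as the dict that the camera call returned (one of the last four; its "shot" number tells which), for a name from the list of things; names that differ only in an ending like _2 or _b are one class to them, and where a whole thing is asked for, a point or a joint stands for the part that bears it (a point fixed in the world has none). Each returns a list of dicts, best first, with "score" (0 to 1); they miss things now and then, are a little off and sometimes report something else, mostly with a low value. They report only what shows in the picture. A call takes as long as a camera call. They do not tell look-alikes from the thing itself.
- spotter.look_for(picture, query): "at" ([column, row] as shares, 0 to 1, of the picture: columns of its width, rows of its height, amid what is visible of it).
The state is a dict: "time_s": time; "q": joint angles; "qvel": joint speeds; "joint_efforts": joint torques, N m; "position": TCP position; "tool_rot": TCP orientation; "ft_force": force on the tool from outside, world axes, zero at the start; "wrist_torque": the same for the moment, N m; "grip_width": finger opening in m; "gripper_force": force on a finger pad.
Only numpy, scipy, OpenCV 4.12 (cv2) and the standard library are available. Lean on these libraries where they do the work, as an engineer would, in place of code of your own. Each camera call takes 0.05 s, during which the arm holds its last target. There are 200 camera calls.

## Working session

There is one attempt and no reset: what is moved stays moved. The work goes in short steps, Python scripts to look and compute and a shell command to move; the robot and the scene stay as the last step left them, time stands still between calls to the robot, and variables do not carry over. Pictures are saved under pics/ and viewed, at most 14 in all, crops included, and the job is handed in when it is done.

```bash
ls; mkdir -p pics; cat > h.py <<'E'
import numpy as np, cv2
from rig import env, optics, spotter
def snap(n,f=None):
    p=optics.get_image(n)
    if f: cv2.imwrite('pics/'+f,p['color'][:,:,::-1])
    return p
def ray(p,uv):
    K=np.array(p['intrinsics']);T=np.array(p['pose'])
    d=np.linalg.inv(K)@[uv[0],uv[1],1.]
    return T[:3,3],T[:3,:3]@np.array([d[0],-d[1],-d[2]])
def atz(p,uv,z):
    o,d=ray(p,uv); return o+d*(z-o[2])/d[2]
def proj(p,X):
    K=np.array(p['intrinsics']);T=np.array(p['pose'])
    c=T[:3,:3].T@(np.array(X,float)-T[:3,3]); v=K@[c[0],-c[1],-c[2]]
    return v[:2]/v[2]
def st():
    s=env.observe();R=np.array(s['tool_rot']);
    print('t',round(s['time_s'],2),'p',np.round(s['position'],4),'x',np.round(R[:,0],3),'y',np.round(R[:,1],3),'z',np.round(R[:,2],3),'F',np.round(s['ft_force'],1),'w',round(s['grip_width'],4),'gf',s['gripper_force'])
    return s
E
python3 - <<'E'
from h import *
s=st(); print(s['q'])
for n in('scene','top'):
    p=snap(n,n+'0.png'); print(n,p['intrinsics'],np.round(p['pose'],4).tolist(),[k for k in p])
    for q in('lane','bolt_head','crank_axis','crank_handle','jaw_face','gauge_mid','mat_top','blank1_mid','stop','paste','brush','sticks1','burbox'):
        z=dict(lane=.012,bolt_head=.0475,crank_axis=.076,crank_handle=.076,jaw_face=.024,gauge_mid=.024,mat_top=.003,blank1_mid=.023).get(q,.02)
        print(q,[(round(r['score'],2),[round(r['at'][0]*640),round(r['at'][1]*400)],np.round(atz(p,(r['at'][0]*640,r['at'][1]*400),z)[:2],3).tolist()) for r in spotter.look_for(p,q)[:7]])
E
```

```text
pics
t 0.0 p [0.2335 0.4977 0.2307] x [-0.905  0.425  0.   ] y [ 0.425  0.905 -0.001] z [-0.001 -0.001 -1.   ] F [ 0.6 -0.3 -0.9] w 0.0851 gf 0.0
[ 5.25240354e+01  2.18415575e+01  7.43865405e+01  9.74870427e-04
  8.38587929e+01 -1.23371727e+01]
scene [[389.76428677   0.         316.73371206]
 [  0.         389.76428677 200.87969178]
 [  0.           0.           1.        ]] [[-0.5844, -0.578, 0.5695, 1.1311], [0.8112, -0.3991, 0.4273, 0.4845], [-0.0197, 0.7117, 0.7022, 0.8751], [0.0, 0.0, 0.0, 1.0]] ['color', 'intrinsics', 'pose', 'shot']
lane []
bolt_head []
crank_axis [(0.67, [305, 233], [0.602, 0.044])]
crank_handle []
jaw_face [(0.46, [285, 222], [0.567, -0.059]), (0.41, [327, 224], [0.502, 0.047])]
gauge_mid [(0.34, [284, 222], [0.568, -0.062])]
mat_top [(0.68, [255, 173], [0.431, -0.303])]
blank1_mid [(0.67, [308, 232], [0.557, 0.019])]
stop [(0.36, [439, 252], [0.408, 0.355])]
paste [(0.6, [435, 217], [0.295, 0.293]), (0.57, [267, 201], [0.527, -0.165]), (0.16, [309, 231], [0.55, 0.017])]
brush [(0.96, [208, 223], [0.698, -0.246])]
sticks1 [(0.83, [394, 338], [0.701, 0.372]),
[... 379 characters left out ...]
ane [(0.91, [322, 191], [0.56, 0.018]), (0.29, [445, 157], [0.677, -0.38]), (0.23, [430, 232], [0.434, -0.326])]
bolt_head [(0.6, [428, 234], [0.426, -0.31])]
crank_axis [(0.95, [318, 190], [0.551, 0.031])]
crank_handle []
jaw_face [(0.44, [345, 183], [0.583, -0.055])]
gauge_mid [(0.44, [430, 234], [0.426, -0.32])]
mat_top [(0.76, [427, 239], [0.412, -0.319])]
blank1_mid [(0.56, [245, 241], [0.394, 0.255])]
stop [(0.4, [287, 175], [0.607, 0.13]), (0.34, [316, 192], [0.555, 0.037]), (0.17, [214, 143], [0.71, 0.372])]
paste []
brush [(0.86, [408, 149], [0.701, -0.257])]
sticks1 [(0.88, [213, 142], [0.712, 0.373]), (0.62, [444, 158], [0.672, -0.375])]
burbox [(0.55, [247, 163], [0.643, 0.261])]
```

```bash
python3 - <<'E'
import cv2
a=cv2.imread('pics/top0.png')[110:290,180:480]; cv2.imwrite('pics/top0c.png',cv2.resize(a,(800,480),interpolation=cv2.INTER_CUBIC))
a=cv2.imread('pics/scene0.png')[140:360,160:470]; cv2.imwrite('pics/scene0c.png',cv2.resize(a,(800,568),interpolation=cv2.INTER_CUBIC))
E
```

```text
(no output)
```

View pics/top0c.png

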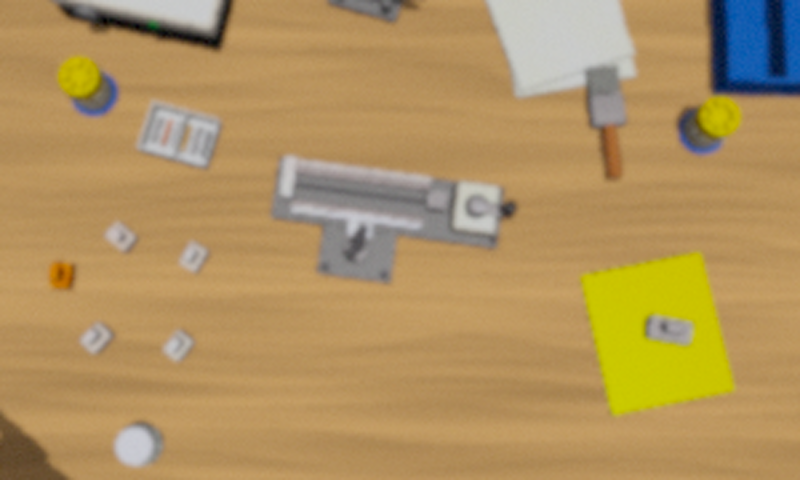

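View pics/scene0c.png

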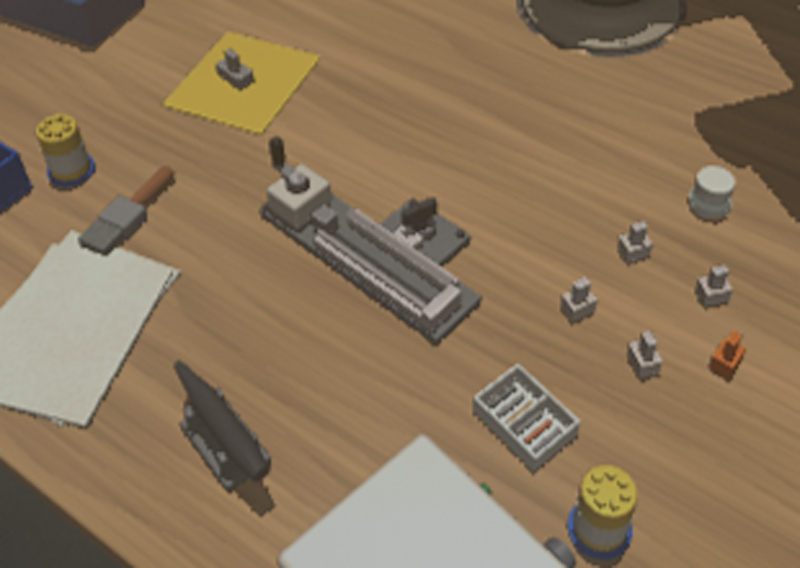

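Bench, from the top crop:
- Four white blanks are at crop pixels (120,237), (193,256), (96,338) and (178,346).
- The orange look-alike at (62,275) is to be left alone.
- The gauge is at (670,330) on the yellow mat.
- The fixture is in the middle. The stop is on the left at (287,178), the jaw at (437,195), the crank housing at (477,207) and the bolt wing at (357,240).

Other grey or white things that could be confused with these are the bur box (178,135) and the paste jar (137,445). I'll turn the tool to the lane axes and go over the blanks for a close wrist view.

```bash

python3 -m crank '[8.5,0,0,0,0.125, 8.5,0,0,0,0.125, 8.5,0,0,0,0.125, 8.5,0,0,0,0.125, 8.5,0,0,0,0.125, 8.5,0,0,0,0.125, 8.5,0,0,0,0.125, 8.5,0,0,0,0.125]' >/dev/null
python3 -m crank '[8.5,0,0,0,0.125, 8.5,0,0,0,0.125, 8.5,-2.9,2.7,-1.2,0.02, 8.5,-2.9,2.7,-1.2,0, 8.5,-2.9,2.7,-1.2,0, 8.5,-2.9,2.7,-1.2,0, 8.5,-2.9,2.7,-1.2,0, 8.5,-2.9,2.7,-1.2,0]'
python3 - <<'E'
from h import *
st(); p=snap('wrist','w1.png'); print(np.round(p['pose'],3).tolist(),p['intrinsics'][0])
t=snap('top')
for q in('blank1_mid','blank2_mid'):
  for pp in(p,t): print(q,[(round(r['score'],2),[round(r['at'][0]*640),round(r['at'][1]*400)],np.round(atz(pp,(r['at'][0]*640,r['at'][1]*400),.023)[:2],3).tolist()) for r in spotter.look_for(pp,q)[:7]])
E
```

```text
time_s: 2.73
position: [0.3714, 0.302, 0.3041]
tool_rot: [[0.137, 0.991, 0.0], [0.991, -0.137, 0.0], [0.0, 0.0, -1.0]]
ft_force: [1.2, 0.1, 1.0]
grip_width: 0.0854
gripper_force: 0.0
t 2.73 p [0.3714 0.302  0.3041] x [0.137 0.991 0.   ] y [ 0.991 -0.137  0.   ] z [ 0.  0. -1.] F [1.2 0.1 1. ] w 0.0854 gf 0.0
[[0.99, 0.131, 0.042, 0.382], [-0.138, 0.942, 0.307, 0.38], [0.0, -0.31, 0.951, 0.447], [0.0, 0.0, 0.0, 1.0]] [314.57291312   0.         317.65214666]
blank1_mid [(0.35, [478, 266], [0.59, 0.1])]
blank1_mid [(0.38, [243, 239], [0.401, 0.261])]
blank2_mid [(0.73, [589, 59], [0.721, 0.375]), (0.61, [393, 74], [0.479, 0.391]), (0.6, [429, 120], [0.523, 0.329])]
blank2_mid []
```

View pics/w1.png

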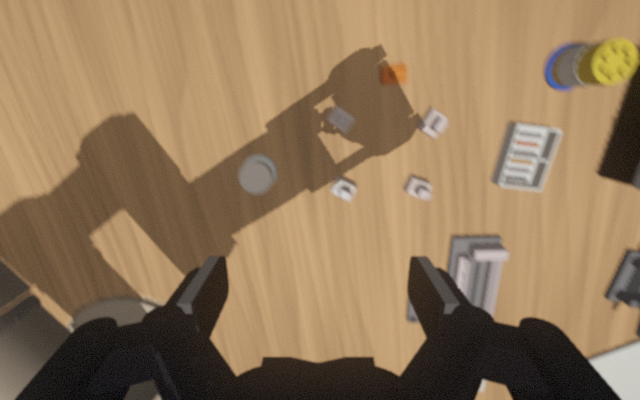

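The wrist view shows the four white blanks at (340,120), (433,122), (343,189) and (419,188). The orange one is at (393,74) and the paste jar at (257,173). Next I'll view the fixture.

```bash

python3 -m crank '[8.5,-3.4,2.1,0.3,0, 8.5,-3.4,2.1,0.3,0, 8.5,-3.4,2.1,0.3,0, 8.5,-3.4,2.1,0.3,0, 8.5,-3.4,2.1,0.3,0, 8.5,-3.4,2.1,0.3,0, 8.5,-3.4,2.1,0.3,0, 8.5,-3.4,2.1,0.3,0]' >/dev/null
python3 -m crank '[8.5,-3.4,2.1,0.3,0, 8.5,-3.4,2.1,0.3,0, 8.5,-3.4,2.1,0.3,0, 8.5,-3.4,2.1,0.3,0, 8.5,0,0,0,0, 8.5,0,0,0,0, 8.5,0,0,0,0, 8.5,0,0,0,0]' >/dev/null
python3 - <<'E'
from h import *
st(); p=snap('wrist','w2.png'); print(np.round(p['pose'],4).tolist(),p['intrinsics'])
for q in('lane','stop','jaw_face','bolt_head','crank_axis','crank_handle'):
  print(q,[(round(r['score'],2),[round(r['at'][0]*640),round(r['at'][1]*400)]) for r in spotter.look_for(p,q)[:3]])
E
```

```text
t 4.37 p [ 0.5642 -0.1331  0.2675] x [0.135 0.991 0.   ] y [ 0.991 -0.135 -0.   ] z [ 0.  0. -1.] F [-0.9 -0.2 -0.3] w 0.0847 gf 0.0
[[0.9908, 0.1288, 0.0419, 0.5746], [-0.1354, 0.9419, 0.3073, -0.0549], [0.0001, -0.3101, 0.9507, 0.4107], [0.0, 0.0, 0.0, 1.0]] [[314.57291312   0.         317.65214666]
 [  0.         314.57291312 197.14655443]
 [  0.           0.           1.        ]]
lane [(0.91, [305, 52])]
stop [(0.27, [309, 152])]
jaw_face [(0.74, [317, 91])]
bolt_head [(0.9, [255, 10])]
crank_axis [(0.8, [305, 53]), (0.55, [259, 279]), (0.4, [253, 8])]
crank_handle [(0.92, [310, 153])]
```

View pics/w2.png

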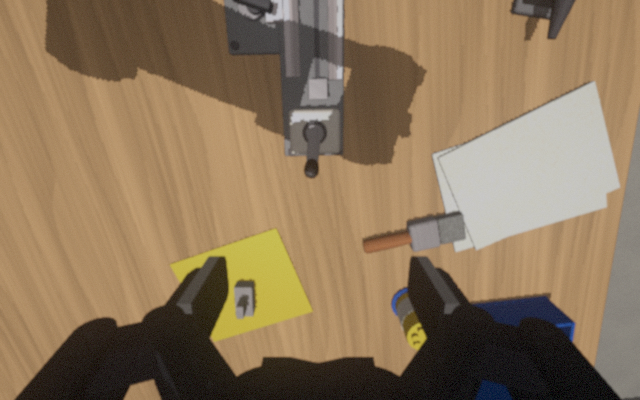

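This shows the crank housing at (313,130), the handle at (311,168), the jaw at (317,90), and the gauge on the mat at (244,300). The lane runs vertically in the image, so the tool is already aligned. I'll shift over the lane.

```bash

python3 -m crank '[8.5,4,0.3,0,0, 8.5,4,0.3,0,0, 8.5,4,0.3,0,0, 8.5,4,0.3,0,0, 8.5,0,0,0,0, 8.5,0,0,0,0, 8.5,0,0,0,0, 8.5,0,0,0,0]' >/dev/null
python3 - <<'E'
from h import *
st(); p=snap('wrist','w3.png'); print(np.round(p['pose'],4).tolist())
cv2.imwrite('pics/w3c.png',cv2.resize(cv2.imread('pics/w3.png')[0:340,200:440],(565,800))[:, :])
a=cv2.imread('pics/w3.png')[60:340,200:440]; a=cv2.rotate(a,cv2.ROTATE_90_CLOCKWISE); cv2.imwrite('pics/w3c.png',cv2.resize(a,(700,600),interpolation=cv2.INTER_CUBIC))
for q in('lane','stop','jaw_face','bolt_head','crank_axis','crank_handle'):
  print(q,[(round(r['score'],2),[round(r['at'][0]*640),round(r['at'][1]*400)]) for r in spotter.look_for(p,q)[:3]])
E
```

```text
t 5.38 p [0.5981 0.0206 0.2673] x [ 0.139  0.99  -0.   ] y [ 0.99  -0.139 -0.   ] z [-0. -0. -1.] F [ 0.4 -1.  -0.4] w 0.0849 gf 0.0
[[0.9903, 0.1324, 0.0432, 0.6088], [-0.1392, 0.9413, 0.3076, 0.0989], [0.0, -0.3106, 0.9505, 0.4104], [0.0, 0.0, 0.0, 1.0]]
lane [(0.83, [296, 155])]
stop [(0.8, [308, 70])]
jaw_face [(0.61, [308, 216])]
bolt_head [(0.62, [250, 153]), (0.6, [305, 278])]
crank_axis [(0.72, [295, 155])]
crank_handle [(0.7, [300, 278])]
```

View pics/w3c.png

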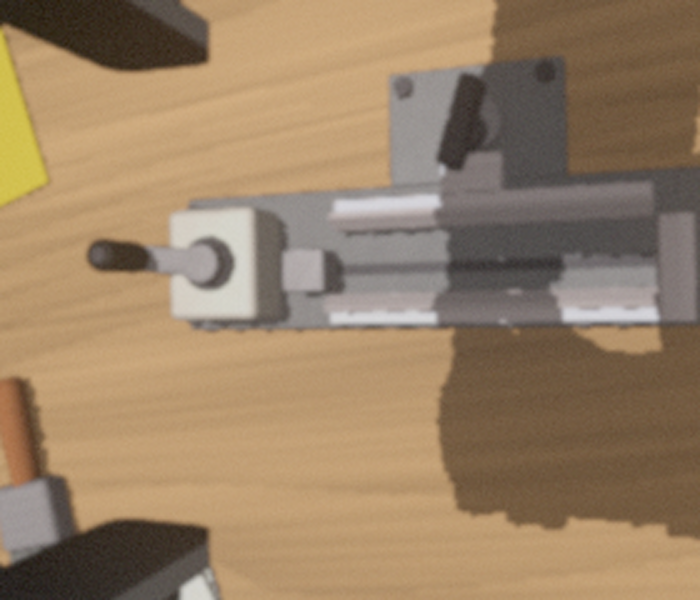

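The crop shows the stop face at x'≈657, the jaw top at (284–325, 250–290), the wing at (462,122), the crank hub at (205,262) and the handle at (100,254).

```bash
python3 - <<'E'
from h import *
p=snap('wrist')
def c(x,y): return (200+y/2.5, 339-x/2.5)
for n,x,y,z in[('slotA',345,269,.012),('slotB',555,264,.012),('stopTop1',658,215,.036),('stopTop2',658,318,.036),('jawA',325,250,.036),('jawB',325,290,.036),('jawback',284,270,.036),('wingA',472,78,.0585),('wingB',450,166,.0585),('wingC',462,122,.0585),('hous1',172,213,.048),('h2',255,208,.048),('h3',258,318,.048),('h4',172,318,.048),('hub',205,262,.065),('handle',100,254,.092),('fenceOutA',330,325,.034),('fenceOutB',655,325,.034),('guideOutA',332,198,.034),('guideOutB',652,183,.034)]:
  print(n,np.round(atz(p,c(x,y),z),4))
w=atz(p,(244,300),.02)
E
python3 - <<'E'
from h import *
# gauge from earlier wrist view w2 
import numpy as np
P=dict(intrinsics=[[314.57,0,317.65],[0,314.57,197.15],[0,0,1]],pose=[[0.9908,0.1288,0.0419,0.5746],[-0.1354,0.9419,0.3073,-0.0549],[0.0001,-0.3101,0.9507,0.4107],[0,0,0,1]])
print('gauge',atz(P,(244,300),.021), 'mat',[np.round(atz(P,q,.003)[:2],3) for q in((171,265),(275,230),(312,308))])
E
```

```text
slotA [ 0.5767 -0.0328  0.012 ]
slotB [0.5905 0.0754 0.012 ]
stopTop1 [0.5767 0.1239 0.036 ]
stopTop2 [0.6221 0.1175 0.036 ]
jawA [ 0.5675 -0.0341  0.036 ]
jawB [ 0.5876 -0.0369  0.036 ]
jawback [ 0.5742 -0.0578  0.036 ]
wingA [0.5045 0.054  0.0585]
wingB [0.5417 0.0387 0.0585]
wingC [0.5231 0.0469 0.0585]
hous1 [ 0.5363 -0.1116  0.048 ]
h2 [ 0.5419 -0.0642  0.048 ]
h3 [ 0.5972 -0.0702  0.048 ]
h4 [ 0.5909 -0.1193  0.048 ]
hub [ 0.5668 -0.0868  0.065 ]
handle [ 0.5578 -0.1272  0.092 ]
fenceOutA [ 0.6055 -0.0375  0.034 ]
fenceOutB [0.6251 0.116  0.034 ]
guideOutA [ 0.5417 -0.0274  0.034 ]
guideOutB [0.5619 0.1235 0.034 ]
gauge [ 0.42961588 -0.32265329  0.021     ] mat [array([ 0.329, -0.261]), array([ 0.49 , -0.227]), array([ 0.524, -0.363])]
```

The geometry is consistent. The lane point is about (0.587,0.037) with y axis (0.128,0.992). The jaw is at −72 mm and the bolt wing within 2 mm of its expected place, at an angle of about 0.26. Next, the gauge.

```bash

python3 -m crank '[8.5,-3.6,-1.2,0.6,0, 8.5,-3.6,-1.2,0.6,0, 8.5,-3.6,-1.2,1,0, 8.5,-3.6,-1.2,1,0, 8.5,-3.6,-1.2,1,0, 8.5,-3.6,-1.2,1,0, 8.5,-3.6,-1.2,1,0, 8.5,-3.6,-1.2,1,0]' >/dev/null
python3 -m crank '[8.5,-3.6,-1.2,1,0, 8.5,-3.6,-1.2,1,0, 6,0,0,1,0, 6,0,0,1,0, 6,0,0,0,0, 6,0,0,0,0, 6,0,0,0,0, 6,0,0,0,0]' >/dev/null
python3 - <<'E'
from h import *
st(); p=snap('wrist','w4.png'); print(np.round(p['pose'],4).tolist())
cv2.imwrite('pics/w4c.png',cv2.resize(cv2.imread('pics/w4.png')[100:400,200:440],(480,600),interpolation=cv2.INTER_CUBIC))
E
```

```text
t 7.12 p [ 0.4303 -0.3182  0.1561] x [ 0.137  0.991 -0.001] y [ 0.991 -0.137  0.001] z [ 0.001 -0.001 -1.   ] F [ 0.  -0.3  0.4] w 0.06 gf 0.0
[[0.9906, 0.1306, 0.0416, 0.4406], [-0.1371, 0.9413, 0.3084, -0.2398], [0.0011, -0.3112, 0.9503, 0.2991], [0.0, 0.0, 0.0, 1.0]]
```

View pics/w4c.png

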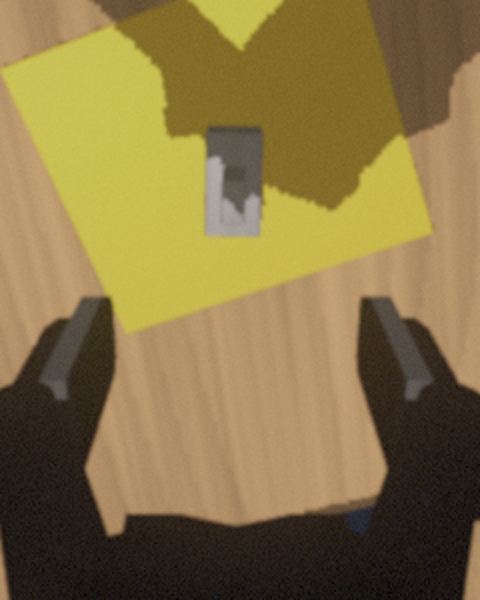

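The gauge sits at crop (205–262, 128–237), aligned with the tool, with the tang at x≈234 between the fingers (centre ≈236).

```bash
cat >> h.py <<'E'
def tgt(X,yaw=None):
    "shift in tool cm from now to world X"
    s=env.observe();R=np.array(s['tool_rot']);d=R.T@(np.array(X)-np.array(s['position']))*100
    print('shift cm',np.round(d,2), 'from',np.round(s['position'],4)); return d
E
python3 - <<'E'
from h import *
p=snap('wrist')
P=[atz(p,(200+u/2,100+v/2),.021) for u,v in((207,128),(262,130),(260,236),(205,235))]
for a in P: print(np.round(a,4))
c=np.mean(P,0);print('c',c, 'len',np.linalg.norm(P[0]-P[3]),'wid',np.linalg.norm(P[0]-P[1])); d=P[0]-P[3];print('yaw off lane-tool',np.degrees(np.arctan2(d[0],d[1])))
tgt([c[0],c[1],.03])
E
```

```text
[ 0.4201 -0.2972  0.021 ]
[ 0.4445 -0.3015  0.021 ]
[ 0.4372 -0.3523  0.021 ]
[ 0.4114 -0.3482  0.021 ]
c [ 0.42827431 -0.32481702  0.021     ] len 0.051737002456520964 wid 0.024755714403906115
yaw off lane-tool 9.73352447343039
shift cm [-0.68 -0.11 12.59] from [ 0.4302 -0.3182  0.1559]
```

```bash

python3 -m crank '[5,-0.2,0,1.5,0, 5,-0.2,0,2.5,0, 5,-0.3,-0.1,2.5,0, 5,0,0,2.5,0, 5,0,0,2.0,0, 5,0,0,1.2,0, 5,0,0,0.7,0, 5,0,0,0,0]' 60 >/dev/null
python3 -m crank '[0.5,0,0,0,0, 0.5,0,0,0,0, 0.5,0,0,0,0, 0.5,0,0,0,0, 0.5,0,0,0,0, 0.5,0,0,0,0, 0.5,0,0,0,0, 0.5,0,0,0,0]' 60
python3 -m crank '[0.5,0,0,0,0, 0.5,0,0,0,0, 0.5,0,0,-0.5,0, 0.5,0,0,-1.5,0, 0.5,0,0,-2.5,0, 0.5,0,0,-2.5,0, 0.5,0,0,0,0, 0.5,0,0,0,0]' 60
python3 -c "
from h import *
tgt([.587-.036*.128,.037-.036*.992,.11])"
```

```text
time_s: 8.55
position: [0.4283, -0.3255, 0.0274]
tool_rot: [[0.137, 0.991, 0.001], [0.991, -0.137, -0.002], [-0.001, 0.002, -1.0]]
ft_force: [-0.2, 1.6, 5.9]
grip_width: 0.0084
gripper_force: 60.0
time_s: 9.22
position: [0.4281, -0.3254, 0.0974]
tool_rot: [[0.137, 0.991, 0.002], [0.991, -0.137, -0.002], [-0.002, 0.002, -1.0]]
ft_force: [-0.6, -0.6, -2.8]
grip_width: 0.0084
gripper_force: 58.9
shift cm [34.47 10.79 -1.3 ] from [ 0.4281 -0.3254  0.0974]
```

```bash

python3 -m crank '[0.5,0,0,-3.2,0, 0.5,3.4,1,0,0, 0.5,3.5,1.05,0,-0.01, 0.5,3.5,1.05,0,0, 0.5,3.5,1.05,0,0, 0.5,3.5,1.05,0,0, 0.5,3.5,1.05,0,0, 0.5,3.5,1.05,0,0]' 60 >/dev/null
python3 -m crank '[0.5,3.5,1.05,0,0, 0.5,3.5,1.05,0,0, 0.5,3,0.6,0,0, 0.5,0,0,2,0, 0.5,0,0,2,0, 0.5,0,0,0,0, 0.5,0,0,0,0, 0.5,0,0,0,0]' 60
python3 - <<'E'
from h import *
p=snap('wrist','w5.png')
tgt([.587-.003*.992-.036*.128,.037+.003*.128-.036*.992,.0375])
cv2.imwrite('pics/w5c.png',cv2.resize(cv2.imread('pics/w5.png')[100:400,200:440],(480,600),interpolation=cv2.INTER_CUBIC))
E
```

```text
time_s: 10.55
position: [0.5718, 0.0026, 0.0887]
tool_rot: [[0.128, 0.992, 0.0], [0.992, -0.128, -0.0], [-0.0, 0.0, -1.0]]
ft_force: [0.2, 0.0, -1.9]
grip_width: 0.0086
gripper_force: 58.9
shift cm [0.01 0.74 5.16] from [0.572  0.0026 0.0891]
```

View pics/w5c.png

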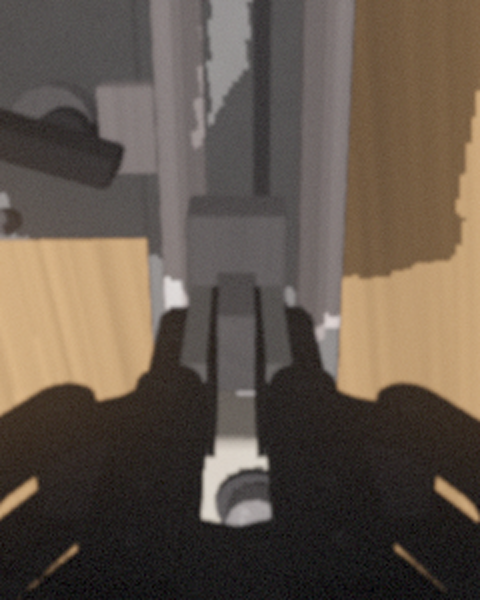

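The gauge hangs level in the grip over the lane (front edge x≈188–286). The floor slot is at x≈262, the guide foot at ≈205 and the fence foot at ≈303. I'll check these against the lane frame.

```bash
cat >> h.py <<'E'
L0=np.array([.587,.037]);LY=np.array([.128,.992]);LX=np.array([.992,-.128])
def lane(X): d=np.array(X)[:2]-L0; return np.round([d@LX*1000,d@LY*1000],1)
def W(x,y,z): return list(L0+LX*x/1000+LY*y/1000)+[z]
E
python3 - <<'E'
from h import *
p=snap('wrist')
for n,u,v,z in(('slot',262,150,.012),('slotTop',262,30,.012),('guidefoot',206,150,.012),('fencefoot',303,150,.012),('fencetop',350,100,.034),('guidetop',150,60,.034),('gaugeL',189,205,.0647),('gaugeR',285,205,.0647),('tcp',0,0,0)):
  print(n,lane(atz(p,(200+u/2,100+v/2),z)))
print(lane(env.observe()['position']))
E
```

```text
slot [ -1.1 -12.3]
slotTop [-1.6 29.6]
guidefoot [-21.3 -12.3]
fencefoot [ 13.7 -12.3]
fencetop [25.5  9.5]
guidetop [-37.2  21.9]
gaugeL [-23.8 -15. ]
gaugeR [  3.2 -15. ]
tcp [-93.7  39.2]
[-10.4 -36.1]
```

```bash

python3 -m crank '[0.5,0,0.4,0,0, 0.5,0,0.35,0.5,0, 0.5,0,0,1.2,0, 0.5,0,0,1.2,0, 0.5,0,0,1.0,0, 0.5,0,0,0.7,0, 0.5,0,0,0.4,0, 0.5,0,0,0.1,0]' 60
python3 -m crank '[0.5,0,0,0.1,0, 0.5,0,0,0,0, 1.5,0,0,0,0, 2.5,0,0,0,0, 2.5,0,0,0,0, 2.5,0,0,-1,0, 2.5,0,0,-3,0, 2.5,0,0,-3,0]' 60
python3 - <<'E'
from h import *
s=st();print(lane(s['position']))
p=snap('wrist','w6.png')
tgt(W(-65,0,.043))
E
```

```text
time_s: 11.32
position: [0.5789, 0.002, 0.0367]
tool_rot: [[0.128, 0.992, -0.001], [0.992, -0.128, 0.0], [0.0, -0.001, -1.0]]
ft_force: [-0.4, 0.7, -0.7]
grip_width: 0.0085
gripper_force: 59.0
time_s: 11.98
position: [0.5785, 0.0021, 0.1072]
tool_rot: [[0.128, 0.992, -0.002], [0.992, -0.128, 0.0], [0.0, -0.002, -1.0]]
ft_force: [1.5, -0.7, 0.4]
grip_width: 0.0251
gripper_force: 0.0
t 11.98 p [0.5785 0.0021 0.1072] x [0.128 0.992 0.   ] y [ 0.992 -0.128 -0.002] z [-0.002  0.    -1.   ] F [ 1.5 -0.7  0.4] w 0.0251 gf 0.0
[ -4.  -35.7]
shift cm [ 3.58 -6.47  7.04] from [0.5814 0.0017 0.114 ]
```

```bash

python3 -m crank '[3.5,1.8,-3.2,0,0, 3.5,1.9,-3.3,0,0, 3.5,0,0,0,-0.12, 3.5,0,0,0,-0.12, 3.5,0,0,0,-0.12, 3.5,0,0,0,-0.12, 3.5,0,0,0,-0.12, 3.5,0,0,0,-0.12]' 60 >/dev/null
python3 -m crank '[3.5,0,0,0,-0.12, 3.5,0,0,0,-0.12, 3.5,0,0,0,-0.12, 3.5,0,0,0,-0.12, 3.5,0,0,0,-0.11, 3.5,0,0,0,0, 3.5,0,0,0,0, 3.5,0,0,0,0]' 60
python3 - <<'E'
from h import *
s=st();print(lane(s['position']))
p=snap('wrist','w7.png')
tgt(W(-65,1,.043))
print([(round(r['score'],2),[round(r['at'][0]*640),round(r['at'][1]*400)],lane(atz(p,(r['at'][0]*640,r['at'][1]*400),.05))) for q in('bolt_head','gauge_mid') for r in spotter.look_for(p,q)[:2]])
cv2.imwrite('pics/w7c.png',cv2.resize(cv2.imread('pics/w7.png')[100:400,180:480],(600,600),interpolation=cv2.INTER_CUBIC))
E
```

```text
time_s: 13.37
position: [0.5194, 0.047, 0.1067]
tool_rot: [[-0.924, 0.382, 0.001], [0.382, 0.924, -0.0], [-0.001, 0.0, -1.0]]
ft_force: [-1.0, -0.1, -0.1]
grip_width: 0.0351
gripper_force: 0.0
t 13.37 p [0.5194 0.047  0.1067] x [-0.924  0.382 -0.001] y [0.382 0.924 0.   ] z [ 0.001 -0.    -1.   ] F [-1.  -0.1 -0.1] w 0.0351 gf 0.0
[-68.3   1.3]
shift cm [-0.33  0.06  6.36] from [0.5194 0.0471 0.1066]
[(0.79, [315, 207], array([-76.3,   0.5])), (0.56, [298, 287], array([-18.8, -27.7]))]
```

View pics/w7c.png

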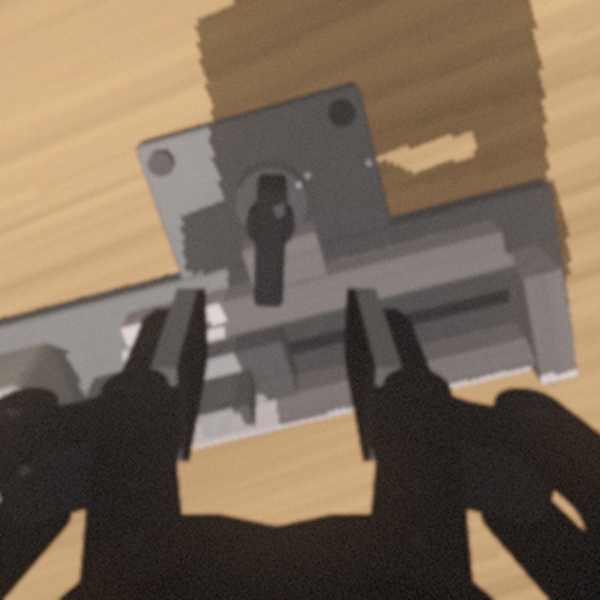

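The wing lies straight between the fingers (x≈270 against a finger centre of ≈277). I'll descend and grip it.

```bash

python3 -m crank '[3.5,-0.3,0,1.5,0, 3.5,0,0,2,0, 3.5,0,0,1.8,0, 3.5,0,0,1.1,0, 0.5,0,0,0,0, 0.5,0,0,0,0, 0.5,0,0,0,0, 0.5,0,0,0,0]' 50 >/dev/null
python3 -m crank '[0.5,0,0,0,0, 0.5,0,0,0,0, 0.5,0,0,0,0.02, 0.5,0,0,0,0.08, 0.5,0,0,0,0.1, 0.5,0,0,0,0.1, 0.5,0,0,0,0.1, 0.5,0,0,0,0.1]' 50
python3 -m crank '[0.5,0,0,0,0.1, 0.5,0,0,0,0.1, 0.5,0,0,0,0.1, 0.5,0,0,0,0.1, 0.5,0,0,0,0.1, 0.5,0,0,0,0.1, 0.5,0,0,0,0.1, 0.5,0,0,0,0.1]' 50
python3 -m crank '[0.5,0,0,0,0.1, 0.5,0,0,0,0.1, 0.5,0,0,0,0.08, 0.5,0,0,0,0, 0.5,0,0,0,0, 0.5,0,0,0,0, 0.5,0,0,0,0, 0.5,0,0,0,0]' 50
python3 - <<'E'
from h import *
s=st();R=np.array(s['tool_rot']);print('theta',np.arctan2(LY[1],LY[0])-np.arctan2(R[1,1],R[0,1]),s['wrist_torque'],lane(s['position']))
E
```

```text
time_s: 14.85
position: [0.5212, 0.0442, 0.0423]
tool_rot: [[-0.627, 0.779, -0.003], [0.779, 0.627, -0.003], [-0.001, -0.004, -1.0]]
ft_force: [-4.1, -13.3, -9.0]
grip_width: 0.0088
gripper_force: 51.0
time_s: 15.52
position: [0.5208, 0.044, 0.0423]
tool_rot: [[0.122, 0.992, -0.003], [0.992, -0.122, -0.003], [-0.004, -0.003, -1.0]]
ft_force: [-5.1, -13.2, -8.2]
grip_width: 0.0087
gripper_force: 51.2
time_s: 16.18
position: [0.5207, 0.044, 0.0423]
tool_rot: [[0.388, 0.922, -0.004], [0.922, -0.388, -0.003], [-0.005, -0.002, -1.0]]
ft_force: [-6.4, -12.8, -7.4]
grip_width: 0.0083
gripper_force: 51.2
t 16.18 p [0.5207 0.044  0.0423] x [ 0.388  0.922 -0.005] y [ 0.922 -0.388 -0.002] z [-0.004 -0.003 -1.   ] F [ -6.4 -12.8  -7.4] w 0.0083 gf 51.20113134384155
theta 1.840712335128642 [-2.2733174   0.7447111  -0.10260627] [-66.7  -1.6]
```

```bash

python3 -m crank '[2.5,0,0,0,0, 3.5,0,0,0,0, 3.5,0,0,0,0, 3.5,0,0,-0.5,0, 3.5,0,0,-2.5,0, 3.5,0,0,-2.5,-0.09, 3.5,0,0,-2.5,-0.09, 3.5,0,0,-1,-0.09]' 50 >/dev/null
python3 -m crank '[3.5,-3.5,2,0,0, 3.5,-2,2,0,0, 3.5,0,2,0,0, 3.5,0,0,0,0, 3.5,0,0,0,0, 3.5,0,0,0,0, 3.5,0,0,0,0, 3.5,0,0,0,0]' 50
python3 - <<'E'
from h import *
s=st();print(lane(s['position']))
p=snap('wrist','w8.png')
cv2.imwrite('pics/w8c.png',cv2.resize(cv2.imread('pics/w8.png')[80:380,180:480],(600,600),interpolation=cv2.INTER_CUBIC))
E
```

```text
time_s: 17.52
position: [0.574, -0.0157, 0.1326]
tool_rot: [[0.127, 0.992, -0.0], [0.992, -0.127, 0.0], [0.0, -0.0, -1.0]]
ft_force: [-0.8, -1.3, 0.5]
grip_width: 0.0348
gripper_force: 0.0
t 17.52 p [ 0.574  -0.0157  0.1326] x [0.127 0.992 0.   ] y [ 0.992 -0.127 -0.   ] z [-0.  0. -1.] F [-0.8 -1.3  0.5] w 0.0348 gf 0.0
[ -6.1 -53.9]
```

View pics/w8c.png

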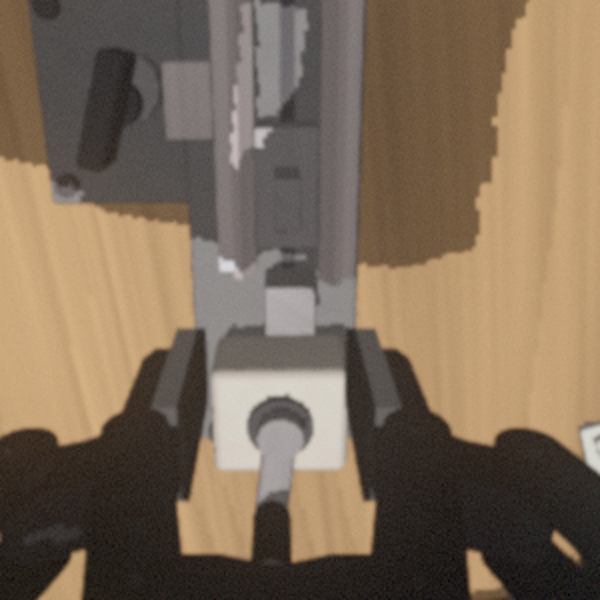

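The gauge stands in the narrowed lane (block 255–318 × 127–250, tang at x≈287). The wing runs (115,50)→(95,165), past square to the lane. Measuring these.

```bash
python3 - <<'E'
from h import *
p=snap('wrist')
f=lambda u,v,z: lane(atz(p,(180+u/2,80+v/2),z))
a,b=f(98,50,.0585),f(77,163,.0585);c,d=f(133,50,.0585),f(112,165,.0585)
for q in(a-b,c-d): print('theta',np.pi/2+np.arctan2(q[0],q[1]))
print('wing',(a+b+c+d)/4)
print('tang top',f(287,180,.054),f(287,232,.054),'block',f(255,127,.03),f(318,127,.03))
print('foot',f(253,110,.012),f(319,110,.012))
tgt(W(-0.5,-36,.040))
E
```

```text
theta 1.8428286583894835
theta 1.823038784684715
wing [-64.55  -0.9 ]
tang top [ -2.1 -26.8] [ -2.  -46.5] block [-14.3 -11.4] [ 10.2 -11.3]
foot [-15.6  -7. ] [11.7 -7. ]
shift cm [1.81 0.54 9.25] from [ 0.5742 -0.0159  0.1325]
```

```bash

python3 -m crank '[3.0,0.9,0.25,0,0, 3.0,0.8,0.2,1.5,0, 3.0,0,0,2.5,0, 3.0,0,0,2.5,0, 3.0,0,0,1.7,0, 3.0,0,0,0.9,0, 3.0,0,0,0,0, 3.0,0,0,0,0]' 30 
python3 -m crank '[0.5,0,0,0,0, 0.5,0,0,0,0, 0.5,0,0,0,0, 0.5,0,0,0,0, 0.5,0,0,0,0, 0.5,0,0,0,0, 0.5,0,0,0,0, 0.5,0,0,0,0]' 30
python3 -c "
from h import *
s=st();print(lane(s['position']),s['wrist_torque'])"
```

```text
time_s: 18.28
position: [0.5816, 0.0003, 0.0418]
tool_rot: [[0.127, 0.992, 0.0], [0.992, -0.127, -0.0], [0.0, 0.0, -1.0]]
ft_force: [0.2, 0.1, 0.1]
grip_width: 0.0299
gripper_force: 0.0
time_s: 18.95
position: [0.5814, 0.0, 0.0425]
tool_rot: [[0.128, 0.992, 0.001], [0.992, -0.128, -0.0], [-0.0, 0.001, -1.0]]
ft_force: [-2.7, 1.9, 6.2]
grip_width: 0.0089
gripper_force: 32.4
t 18.95 p [0.5814 0.     0.0425] x [ 0.128  0.992 -0.   ] y [ 0.992 -0.128  0.001] z [ 0.001 -0.    -1.   ] F [-2.7  1.9  6.2] w 0.0089 gf 32.40204870700836
[ -0.8 -37.4] [0.14520401 0.46525254 0.03363581]
```

```bash

python3 -m crank '[0.5,0.5,0,0,0, 0.5,0.8,0,0,0, 0.5,0.8,0,0,0, 0.5,0.8,0,0,0, 0.5,0.8,0,0,0, 0.5,0.8,0,0,0, 0.5,0.8,0,0,0, 0.5,0.8,0,0,0]' 30
python3 -m crank '[0.5,0.8,0,0,0, 0.5,0.8,0,0,0, 0.5,0.8,0,0,0, 0.5,0.6,0,0,0, 0.5,0.3,0,0,0, 0.5,0.2,0,0,0, 0.5,0,0,0,0, 0.5,0,0,0,0]' 30
python3 -c "
from h import *
s=st();print(lane(s['position']),s['wrist_torque'])"
```

```text
time_s: 19.62
position: [0.5886, 0.0594, 0.0426]
tool_rot: [[0.128, 0.992, -0.0], [0.992, -0.128, -0.003], [-0.003, -0.0, -1.0]]
ft_force: [-7.3, -7.3, 9.0]
grip_width: 0.0091
gripper_force: 32.9
time_s: 20.28
position: [0.5928, 0.0942, 0.0425]
tool_rot: [[0.127, 0.992, -0.001], [0.992, -0.127, -0.002], [-0.002, -0.001, -1.0]]
ft_force: [-7.0, -5.3, 9.8]
grip_width: 0.0088
gripper_force: 33.0
t 20.28 p [0.5928 0.0942 0.0425] x [ 0.127  0.992 -0.002] y [ 0.992 -0.127 -0.001] z [-0.001 -0.002 -1.   ] F [-7.  -5.3  9.8] w 0.0088 gf 32.96768635511398
[-1.5 57.5] [-0.95887658  1.22436976  0.05825836]
```

```bash

python3 -m crank '[0.5,0,-0.1,0,0, 0.5,0.1,0,0,0, 0.5,0.1,0,0,0, 0.5,0.1,0,0,0, 0.5,0,0,0,0, 0.5,0,0,0,0, 0.5,0,0,0,0, 0.5,0,0,0,0]' 30
python3 - <<'E'
from h import *
s=st();print(lane(s['position']),s['wrist_torque'])
p=snap('wrist','w9.png')
cv2.imwrite('pics/w9c.png',cv2.resize(cv2.imread('pics/w9.png')[140:340,220:420],(500,500),interpolation=cv2.INTER_CUBIC))
E
```

```text
time_s: 20.95
position: [0.5928, 0.0947, 0.0428]
tool_rot: [[0.128, 0.992, -0.0], [0.992, -0.128, -0.006], [-0.006, 0.001, -1.0]]
ft_force: [-7.1, -18.9, 10.4]
grip_width: 0.0088
gripper_force: 33.1
t 20.95 p [0.5928 0.0947 0.0428] x [ 0.128  0.992 -0.006] y [ 0.992 -0.128  0.001] z [-0.    -0.006 -1.   ] F [ -7.1 -18.9  10.4] w 0.0088 gf 33.078269362449646
[-1.6 57.9] [-3.24957443  1.07055572  0.15396702]
```

View pics/w9c.png

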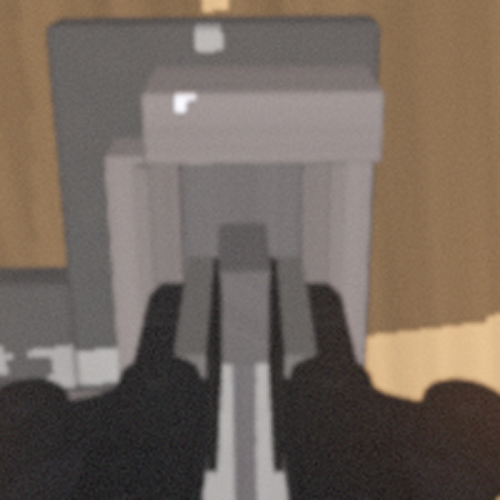

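The gauge is up against the end stop: the contact force is about 19 N and the block meets the stop at y≈160. Now I'll lift it and take it back to the mat.

```bash

python3 -m crank '[0.5,-0.3,-0.05,0,0, 0.5,0,0,0,0, 0.5,0,0,-0.8,0, 0.5,0,0,-1.5,0, 0.5,0,0,-2.5,0, 0.5,0,0,-2.5,0, 0.5,0,0,-2.5,0, 0.5,-1,0,-0.5,0]' 60 >/dev/null
python3 -m crank '[0.5,-3.6,-0.9,0,0, 0.5,-3.6,-0.9,0,0, 0.5,-3.6,-0.9,0,0, 0.5,-3.6,-0.9,0,0, 0.5,-3.6,-0.9,0,0, 0.5,-3.6,-0.9,0,0, 0.5,-3.6,-0.9,0,0, 0.5,-3.6,-0.9,0,0]' 60
python3 -m crank '[0.5,-3.6,-0.9,0,0, 0.5,-3.6,-0.9,0,0, 0.5,-3.6,-0.9,0,0, 0.5,-3,-0.9,0,0, 0.5,0,0,0,0, 0.5,0,0,0,0, 0.5,0,0,0,0, 0.5,0,0,0,0]' 60
python3 - <<'E'
from h import *
st();tgt([.428,-.325,.036]); snap('wrist','w10.png')
E
```

```text
time_s: 22.33
position: [0.4811, -0.1925, 0.1438]
tool_rot: [[0.128, 0.992, -0.001], [0.992, -0.128, 0.001], [0.001, -0.001, -1.0]]
ft_force: [0.7, -0.7, -1.3]
grip_width: 0.0078
gripper_force: 59.9
time_s: 23.0
position: [0.4293, -0.3222, 0.1441]
tool_rot: [[0.127, 0.992, -0.0], [0.992, -0.127, 0.001], [0.001, -0.0, -1.0]]
ft_force: [0.1, -0.5, -0.9]
grip_width: 0.0082
gripper_force: 59.9
t 23.0 p [ 0.4293 -0.3222  0.1441] x [0.127 0.992 0.001] y [ 0.992 -0.127 -0.   ] z [-0.     0.001 -1.   ] F [ 0.1 -0.5 -0.9] w 0.0082 gf 59.87089427319006
shift cm [-0.3  -0.09 10.81] from [ 0.4293 -0.3222  0.1441]
```

View pics/w10.png

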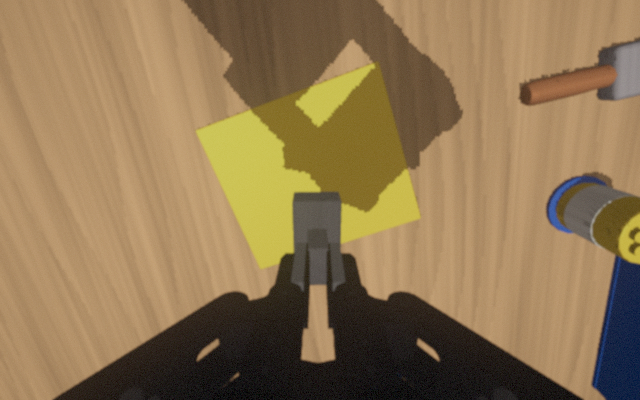

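The gauge is still held level (317,230) over the mat. Setting it down.

```bash

python3 -m crank '[0.5,0.5,0,2,0, 0.5,0.2,0,2.5,0, 0.5,0,0,2.5,0, 0.5,0,0,2,0, 0.5,0,0,1,0, 0.5,0,0,0.6,0, 0.5,0,0,0.2,0, 0.5,0,0,0.1,0]' 60
python3 -m crank '[0.5,0,0,0.1,0, 0.5,0,0,0.1,0, 0.5,0,0,0,0, 0.5,0,0,0,0, 0.5,0,0,0,0, 0.5,0,0,0,0, 0.5,0,0,0,0, 0.5,0,0,0,0]' 40
```

```text
time_s: 23.72
position: [0.4305, -0.3164, 0.0359]
tool_rot: [[0.127, 0.992, 0.001], [0.992, -0.127, -0.001], [-0.001, 0.001, -1.0]]
ft_force: [-0.7, -0.7, -2.1]
grip_width: 0.008
gripper_force: 59.8
time_s: 24.38
position: [0.4302, -0.3165, 0.0336]
tool_rot: [[0.128, 0.992, 0.0], [0.992, -0.128, -0.0], [-0.0, 0.0, -1.0]]
ft_force: [-0.4, -0.2, 2.3]
grip_width: 0.008
gripper_force: 60.4
```

```bash

python3 -m crank '[1.5,0,0,0,0, 2.5,0,0,0,0, 3.5,0,0,0,0, 3.5,0,0,-1,0, 3.5,0,0,-3,0, 3.5,0,0,-3,0, 3.5,0,0,-3,0, 3.5,0,0,-3,0]' 40
python3 - <<'E'
from h import *
p=snap('wrist','w11.png')
P=dict(intrinsics=p['intrinsics'],pose=[[0.99,0.131,0.042,0.382],[-0.138,0.942,0.307,0.38],[0,-0.31,0.951,0.447],[0,0,0,1]])
for u in((340,120),(433,122),(343,189),(419,188),(393,74)): print(u,np.round(atz(P,u,.022),3))
print([(round(r['score'],2),[round(r['at'][0]*640),round(r['at'][1]*400)]) for r in spotter.look_for(p,'gauge_mid')[:2]])
tgt([.43,.30,.2])
E
```

```text
time_s: 25.05
position: [0.4299, -0.3161, 0.1656]
tool_rot: [[0.128, 0.992, 0.0], [0.992, -0.128, -0.0], [-0.0, 0.0, -1.0]]
ft_force: [0.1, -0.7, -0.1]
grip_width: 0.0349
gripper_force: 0.0
(340, 120) [0.407 0.345 0.022]
(433, 122) [0.528 0.325 0.022]
(343, 189) [0.4   0.25  0.022]
(419, 188) [0.506 0.237 0.022]
(393, 74) [0.48  0.391 0.022]
[(0.59, [318, 178])]
shift cm [61.22 -7.99 -3.59] from [ 0.4315 -0.3177  0.1687]
```

```bash

python3 -m crank '[3.5,3.9,-0.3,-0.4,0, 3.5,3.9,-0.3,-0.4,0, 3.5,3.9,-0.3,-0.4,0, 3.5,3.9,-0.3,-0.4,0, 3.5,3.9,-0.3,-0.4,0, 3.5,3.9,-0.3,-0.4,0, 3.5,3.9,-0.3,-0.4,0, 3.5,3.9,-0.3,-0.4,0]' 40 >/dev/null
python3 -m crank '[3.5,3.9,-0.3,-0.4,0, 3.5,3.9,-0.3,-0.4,0, 3.5,3.9,-0.3,-0.4,0, 3.5,3.9,-0.3,-0.4,0, 3.5,3.9,-0.3,-0.4,0, 3.5,3.9,-0.3,-0.4,0, 3.5,0,0,0,0, 3.5,0,0,0,0]' 40 >/dev/null
python3 - <<'E'
from h import *
st();p=snap('wrist','w12.png');print(np.round(p['pose'],4).tolist())
cv2.imwrite('pics/w12c.png',cv2.resize(cv2.imread('pics/w12.png')[40:280,200:520],(800,600),interpolation=cv2.INTER_CUBIC))
E
```

```text
t 26.48 p [0.4575 0.2321 0.2191] x [ 0.124  0.992 -0.   ] y [ 0.992 -0.124 -0.   ] z [-0. -0. -1.] F [-0.4 -0.2 -0.5] w 0.0345 gf 0.0
[[0.9922, 0.1182, 0.0389, 0.4671], [-0.1244, 0.9432, 0.3081, 0.3105], [-0.0003, -0.3106, 0.9505, 0.3622], [0.0, 0.0, 0.0, 1.0]]
```

View pics/w12c.png

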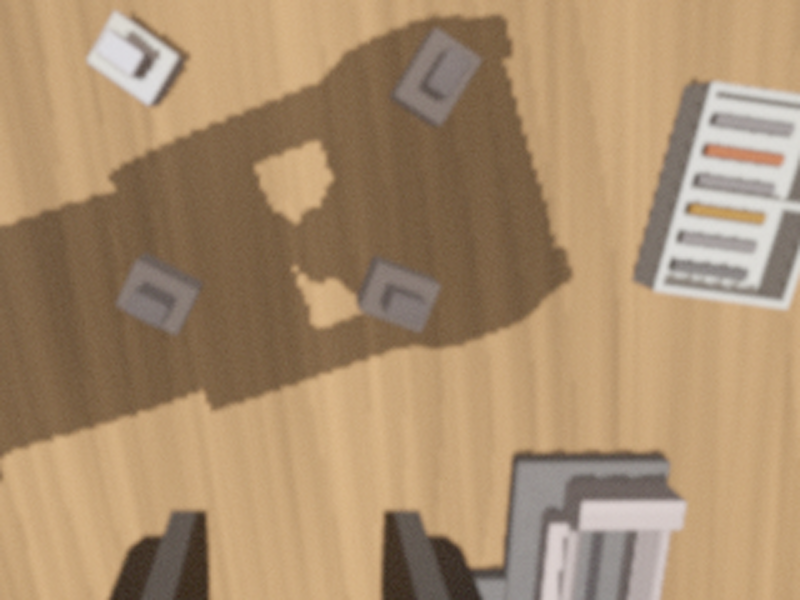

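All four blanks show, at crop centres A (137,58), B (437,76), C (159,295) and D (400,295). The bur box is to the right and the stop is at (630,510). I'll compute poses from the corners.

```bash
cat >> h.py <<'E'
def blank(p,cs,f):
    P=np.array([atz(p,f(*c),.022)[:2] for c in cs])
    (c,wh,a)=cv2.minAreaRect((P*1000).astype(np.float32))
    B=cv2.boxPoints((c,wh,a)); e=[B[1]-B[0],B[2]-B[1]]; l=max(e,key=np.linalg.norm); l=l/np.linalg.norm(l)
    s=env.observe();R=np.array(s['tool_rot'])[:2,:2]
    lt=R.T@l  # long axis in tool axes; want along tool x
    t=np.arctan2(lt[1],lt[0]); t=(t+np.pi/2)%np.pi-np.pi/2
    X=np.mean(P,0)
    print('c',np.round(X,4),'size',np.round(wh,1),'turn rad',round(float(t),3),end=' ');
    return X,t
E
python3 - <<'E'
from h import *
p=snap('wrist');f=lambda u,v:(200+u/2.5,40+v/2.5)
for n,c in dict(A=[(118,12),(188,57),(152,105),(87,62)],B=[(436,27),(482,58),(440,126),(392,93)],C=[(145,255),(201,288),(178,335),(116,300)],D=[(378,257),(442,287),(424,332),(358,300)]).items():
  X,t=blank(p,c,f);print(n,end=' ');tgt([X[0],X[1],.031])
print([W(0,y,.043)[:2] for y in(66,34)])
E
```

```text
c [0.4083 0.346 ] size [23.5 33. ] turn rad -1.0 A shift cm [10.87 -6.38 18.8 ] from [0.4579 0.2301 0.219 ]
c [0.5272 0.3244] size [29.9 23.8] turn rad 0.559 B shift cm [10.25  5.69 18.79] from [0.4579 0.2301 0.219 ]
c [0.4007 0.2511] size [24.  30.8] turn rad -1.035 C shift cm [ 1.36 -5.92 18.81] from [0.4579 0.2301 0.219 ]
c [0.5051 0.238 ] size [21.1 33.4] turn rad -1.141 D shift cm [ 1.4   4.59 18.8 ] from [0.4579 0.2301 0.219 ]
[[np.float64(0.595448), np.float64(0.10247199999999998)], [np.float64(0.591352), np.float64(0.070728)]]
```

```bash

python3 -m crank '[4,0.6,2.3,0,0, 4,0.7,2.35,0,0, 4,0,0,1.5,-0.114, 4,0,0,1.5,-0.114, 4,0,0,1.5,-0.114, 4,0,0,1.5,-0.114, 4,0,0,1.5,-0.114, 4,0,0,1.5,-0.114]' 60 >/dev/null
python3 -m crank '[4,0,0,1.5,-0.114, 4,0,0,1.5,-0.114, 4,0,0,0,-0.114, 4,0,0,0,-0.114, 4,0,0,0,0, 4,0,0,0,0, 4,0,0,0,0, 4,0,0,0,0]' 60
python3 - <<'E'
from h import *
print(env.observe()['q']);p=snap('wrist','w13.png');print(np.round(p['pose'],4).tolist());tgt([.5057,.237,.029])
cv2.imwrite('pics/w13c.png',cv2.resize(cv2.imread('pics/w13.png')[100:400,180:480],(600,600),interpolation=cv2.INTER_CUBIC))
E
```

```text
time_s: 27.92
position: [0.506, 0.2371, 0.0995]
tool_rot: [[-0.846, 0.533, 0.0], [0.533, 0.846, -0.0], [-0.0, 0.0, -1.0]]
ft_force: [-0.4, 0.3, 1.0]
grip_width: 0.0401
gripper_force: 0.0
[ 1.29656861e+01  3.00316245e+01  8.42391512e+01 -3.74168747e-03
  6.57186976e+01 -4.48449799e+01]
[[0.533, -0.804, -0.2638, 0.438], [0.8461, 0.5068, 0.165, 0.2787], [0.0011, -0.3111, 0.9504, 0.2426], [0.0, 0.0, 0.0, 1.0]]
shift cm [ 0.01 -0.03  7.05] from [0.506  0.2372 0.0995]
```

View pics/w13c.png

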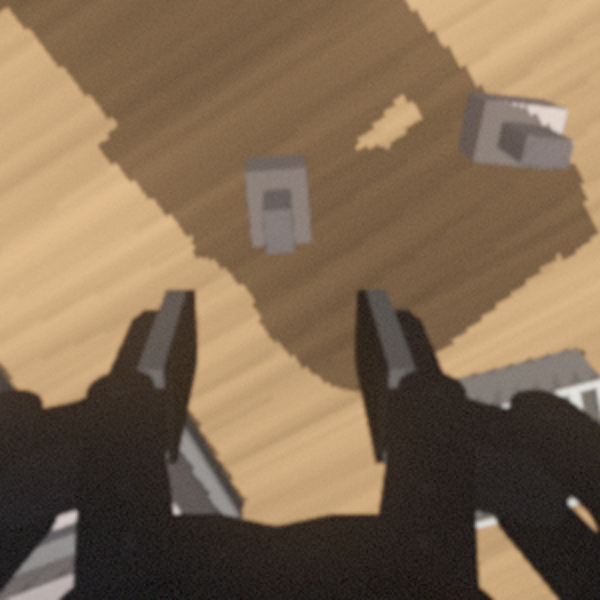

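D (stub ≈(279,220)) is centred between the fingers (centre ≈277). I'll check it numerically before closing.

```bash
python3 - <<'E'
from h import *
p=snap('wrist');f=lambda u,v:(180+u/2,100+v/2)
X,t=blank(p,[(246,171),(305,168),(311,242),(251,247)],f); d=tgt([X[0],X[1],.029])
print(atz(p,f(279,230),.046),proj(p,[.506,.237,.022]))
E
```

```text
c [0.5042 0.2387] size [22.8 30. ] turn rad -0.089 shift cm [0.23 0.02 7.05] from [0.506  0.2373 0.0995]
[0.50378547 0.23910341 0.046     ] [318.47148156 206.99371324]
```

```bash

python3 -m crank '[4,0.2,0,1.5,-0.08, 4,0,0,2,0, 4,0,0,2,0, 4,0,0,1.0,0, 4,0,0,0.5,0, 0.5,0,0,0,0, 0.5,0,0,0,0, 0.5,0,0,0,0]' 60 >/dev/null
python3 -m crank '[0.5,0,0,0,0, 0.5,0,0,0,0, 0.5,0,0,0,0, 0.5,0,0,0,0, 0.5,0,0,-0.5,0, 0.5,0,0,-2,0, 0.5,0,0,-3,0, 0.5,0,0,-3,0]' 60 
python3 -m crank '[0.5,0,0,0,0.12, 0.5,0,0,0,0.12, 0.5,0,0,0,0.12, 0.5,0,0,0,0.12, 0.5,0,0,0,0.12, 0.5,0,0,0,0.12, 0.5,0,0,0,0.12, 0.5,0,0,0,0.12]' 60 
python3 -m crank '[0.5,0,0,0,0.12, 0.5,0,0,0,0.12, 0.5,0,0,0,0, 0.5,0,0,0,0, 0.5,0,0,0,0, 0.5,0,0,0,0, 0.5,0,0,0,0, 0.5,0,0,0,0]' 60
python3 -c "
from h import *
s=env.observe();R=np.array(s['tool_rot']);print('turn',np.arctan2(LX@R[:2,0],LY@R[:2,0]));tgt(W(-1,66,.0415))"
```

```text
time_s: 29.35
position: [0.5035, 0.2384, 0.115]
tool_rot: [[-0.888, 0.461, -0.002], [0.461, 0.888, -0.001], [0.002, -0.002, -1.0]]
ft_force: [0.5, 0.4, -1.4]
grip_width: 0.008
gripper_force: 59.4
time_s: 30.02
position: [0.504, 0.2386, 0.1145]
tool_rot: [[-0.126, 0.992, -0.0], [0.992, 0.126, -0.0], [-0.0, -0.0, -1.0]]
ft_force: [-0.3, 0.5, -1.3]
grip_width: 0.0086
gripper_force: 59.4
time_s: 30.68
position: [0.5042, 0.2386, 0.1143]
tool_rot: [[0.107, 0.994, -0.0], [0.994, -0.107, -0.0], [-0.0, -0.0, -1.0]]
ft_force: [-0.8, -0.2, -0.2]
grip_width: 0.0081
gripper_force: 59.4
turn -0.02126426418177
shift cm [-12.56  10.43   7.28] from [0.5042 0.2386 0.1143]
```

```bash

python3 -m crank '[0.5,-3.1,2.6,0,0, 0.5,-3.1,2.6,0,0, 0.5,-3.1,2.6,0,0, 0.5,-3.2,2.55,0,0, 0.5,0,0,1.5,0.02, 0.5,0,0,1.5,0, 0.5,0,0,0,0, 0.5,0,0,0,0]' 60
python3 - <<'E'
from h import *
s=env.observe();print(lane(s['position']));p=snap('wrist','w14.png');tgt(W(-1.5,66,.0405))
f=lambda u,v:lane(atz(p,(u,v),.012))
# lane walls visible ahead
cv2.imwrite('pics/w14c.png',cv2.resize(cv2.imread('pics/w14.png')[140:340,220:420],(500,500),interpolation=cv2.INTER_CUBIC))
E
```

```text
time_s: 31.35
position: [0.5933, 0.1032, 0.084]
tool_rot: [[0.127, 0.992, -0.002], [0.992, -0.127, 0.0], [-0.0, -0.002, -1.0]]
ft_force: [0.1, 0.2, -0.1]
grip_width: 0.0085
gripper_force: 59.5
[-2.2 66.5]
shift cm [-0.08  0.03  4.44] from [0.5937 0.1035 0.0849]
```

View pics/w14c.png

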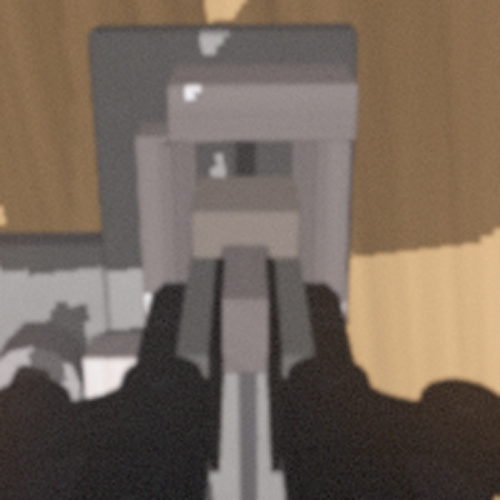

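The blank hangs square at x≈245, midway between the walls (≈195 and 300), with the stop ahead at y≈140. I'll lower it. That was my 14th picture, so everything from here is numeric.

```bash

python3 -m crank '[0.5,0,0,1.2,0, 0.5,0,0,1.2,0, 0.5,0,0,0.8,0, 0.5,0,0,0.6,0, 0.5,0,0,0.4,0, 0.5,0,0,0.2,0, 0.5,0,0,0.1,0, 0.5,0,0,0,0]' 60
python3 -c "
from h import *
print(lane(env.observe()['position']))"
```

```text
time_s: 32.07
position: [0.594, 0.1035, 0.0423]
tool_rot: [[0.127, 0.992, 0.002], [0.992, -0.127, -0.0], [0.0, 0.002, -1.0]]
ft_force: [-7.5, 1.0, 19.4]
grip_width: 0.008
gripper_force: 62.0
[-1.6 66.8]
```

```bash

python3 -m crank '[1.5,0,0,0,0, 2.5,0,0,0,0, 2.5,0,0,-0.3,0, 2.5,0,0,-2,0, 2.5,0,0,-3,0, 2.5,0,0,-3,0, 2.5,0,0,-1.5,0, 2.5,0,0,0,0]' 60
cat >> h.py <<'E'
from scipy.optimize import minimize
def sil(p,x,y,a,z0=0.,box=(.023,.030,.022),stub=(.010,.016,.046)):
    m=np.zeros((400*2,640*2),np.uint8);c,s=np.cos(a),np.sin(a)   # a: angle of long axis (y) measured from world +y towards +x
    for w,l,za,zb in((box[0],box[1],0,box[2]),(stub[0],stub[1],box[2],stub[2])):
        pts=[proj(p,[x+c*u+s*v,y-s*u+c*v,z0+z])*2 for u in(-w/2,w/2) for v in(-l/2,l/2) for z in(za,zb)]
        cv2.fillConvexPoly(m,cv2.convexHull(np.array(pts,np.float32)).astype(np.int32),1)
    return m
def fit(p,x,y,a,thr=55,r=40):
    hsv=cv2.cvtColor(p['color'],cv2.COLOR_RGB2HSV);g=(hsv[:,:,1]<thr).astype(np.uint8)
    g=cv2.morphologyEx(g,cv2.MORPH_OPEN,np.ones((2,2),np.uint8))
    u,v=proj(p,[x,y,.02]);n,lab,stt,cen=cv2.connectedComponentsWithStats(g)
    ok=[i for i in range(1,n) if 150<stt[i,4]<9000 and np.hypot(*(cen[i]-[u,v]))<r]
    if not ok: print('no comp',(u,v),[(stt[i,4],cen[i].round()) for i in range(1,n) if stt[i,4]>100]);return
    i=min(ok,key=lambda i:np.hypot(*(cen[i]-[u,v])))
    M=cv2.resize((lab==i).astype(np.uint8),(1280,800),interpolation=cv2.INTER_NEAREST)
    d=atz(p,cen[i],.018)
    def cost(q):
        m=sil(p,q[0]/1000,q[1]/1000,q[2]/50); return -(m&M).sum()/max(1,(m|M).sum())
    best=min((minimize(cost,[d[0]*1000,d[1]*1000,(a+da)*50],method='Nelder-Mead',options=dict(initial_simplex=np.array([d[0]*1000,d[1]*1000,(a+da)*50])+np.array([[0,0,0],[4,0,0],[0,4,0],[0,0,8]]))) for da in(-.3,0,.3)),key=lambda r:r.fun)
    q=best.x; print('fit xy',(q[:2]/1000).round(4),'a',round(q[2]/50,3),'IoU',round(-best.fun,3),'area',stt[i,4])
    return q[0]/1000,q[1]/1000,q[2]/50
def go(x,y,a,z):
    s=env.observe();R=np.array(s['tool_rot']);cur=np.arctan2(R[0,0],R[1,0])
    t=(a-cur+np.pi/2)%np.pi-np.pi/2
    print('turn',round(float(t),3),'J6',round(s['q'][5],1),end=' ');tgt([x,y,z])
E
python3 - <<'E'
from h import *
p=dict(color=cv2.imread('pics/w13.png')[:,:,::-1].copy(),intrinsics=[[314.57,0,317.65],[0,314.57,197.15],[0,0,1]],pose=[[0.533,-0.804,-0.2638,0.438],[0.8461,0.5068,0.165,0.2787],[0.0011,-0.3111,0.9504,0.2426],[0,0,0,1]])
fit(p,.504,.2387,np.arctan2(-.888,.461))
p['color']=cv2.imread('pics/w12.png')[:,:,::-1].copy();p['pose']=[[0.9922,0.1182,0.0389,0.4671],[-0.1244,0.9432,0.3081,0.3105],[-0.0003,-0.3106,0.9505,0.3622],[0,0,0,1]]
for n,x,y,t in(('A',.408,.346,-1.),('B',.527,.324,.56),('C',.4007,.2511,-1.03),('D',.504,.238,-1.2)): print(n,end=' ');fit(p,x,y,t+.124)
go(.4007,.2511,-.91,.1)
E
```

```text
time_s: 32.73
position: [0.5953, 0.1032, 0.1413]
tool_rot: [[0.127, 0.992, 0.007], [0.992, -0.127, -0.0], [0.001, 0.007, -1.0]]
ft_force: [-0.6, -0.3, 0.9]
grip_width: 0.0248
gripper_force: 0.0
fit xy [0.5191 0.2643] a -2.565 IoU -0.0 area 1358
A fit xy [0.4214 0.3727] a -2.349 IoU -0.0 area 814
B fit xy [0.5291 0.3639] a -0.416 IoU -0.0 area 728
C fit xy [0.4123 0.2814] a -1.508 IoU -0.0 area 626
D fit xy [0.5175 0.2682] a -1.678 IoU -0.0 area 586
turn -1.038 J6 5.9 shift cm [ 12.18 -21.21   3.99] from [0.5953 0.1032 0.1413]h.py:55: RuntimeWarning: overflow encountered in scalar negative
  m=sil(p,q[0]/1000,q[1]/1000,q[2]/50); return -(m&M).sum()/max(1,(m|M).sum())
```

```bash
sed -i 's/return -(m&M).sum()/return -float((m\&M).sum())/' h.py
python3 - <<'E'
from h import *
p=dict(color=cv2.imread('pics/w13.png')[:,:,::-1].copy(),intrinsics=[[314.57,0,317.65],[0,314.57,197.15],[0,0,1]],pose=[[0.533,-0.804,-0.2638,0.438],[0.8461,0.5068,0.165,0.2787],[0.0011,-0.3111,0.9504,0.2426],[0,0,0,1]])
fit(p,.504,.2387,np.arctan2(-.888,.461))
p['color']=cv2.imread('pics/w12.png')[:,:,::-1].copy();p['pose']=[[0.9922,0.1182,0.0389,0.4671],[-0.1244,0.9432,0.3081,0.3105],[-0.0003,-0.3106,0.9505,0.3622],[0,0,0,1]]
for n,x,y,t in(('A',.408,.346,-1.),('B',.527,.324,.56),('C',.4007,.2511,-1.03),('D',.504,.238,-1.2)): print(n,end=' ');fit(p,x,y,t+.124)
E
```

```text
fit xy [0.5064 0.2382] a -1.063 IoU 0.91 area 1358
A fit xy [0.4069 0.3471] a -0.849 IoU 0.92 area 814
B fit xy [0.5282 0.3244] a 0.724 IoU 0.867 area 728
C fit xy [0.3996 0.2494] a -0.904 IoU 0.884 area 626
D fit xy [0.506  0.2359] a -1.032 IoU 0.851 area 586
```

```bash

python3 -m crank '[4,2.0,-3.6,0,0, 4,2.0,-3.6,0,0, 4,2.0,-3.6,0,0, 4,2.0,-3.6,0,0, 4,2.0,-3.6,0,0, 4,2.0,-3.4,0,0, 4,0,0,0.5,-0.115, 4,0,0,0.5,-0.115]' 60 >/dev/null
python3 -m crank '[4,0,0,0.5,-0.115, 4,0,0,0.5,-0.115, 4,0,0,0.5,-0.115, 4,0,0,0.5,-0.115, 4,0,0,0.5,-0.115, 4,0,0,0.5,-0.115, 4,0,0,0,-0.115, 4,0,0,0,0]' 60 >/dev/null
python3 - <<'E'
from h import *
p=snap('wrist');st();r=fit(p,.3996,.2494,-.904)
if r: go(*r,.029)
E
```

```text
t 34.12 p [0.3964 0.2494 0.0967] x [-0.786  0.618  0.001] y [ 0.618  0.786 -0.001] z [-0.001 -0.    -1.   ] F [ 0.7 -0.6 -0.3] w 0.0397 gf 0.0
fit xy [0.4004 0.2512] a -0.928 IoU 0.919 area 1412
turn -0.024 J6 -34.2 shift cm [-0.2   0.39  6.77] from [0.3964 0.2494 0.0967]
```

```bash

python3 -m crank '[4,-0.1,0.4,1.5,-0.025, 4,0,0,2,0, 4,0,0,1.8,0, 4,0,0,1.0,0, 4,0,0,0.5,0, 0.5,0,0,0,0, 0.5,0,0,0,0, 0.5,0,0,0,0]' 60 
python3 -m crank '[0.5,0,0,0,0, 0.5,0,0,0,0, 0.5,0,0,0,0, 0.5,0,0,0,0, 0.5,0,0,-0.5,0, 0.5,0,0,-2,0, 0.5,0,0,-3,0, 0.5,0,0,-3,0]' 60 
python3 -m crank '[0.5,0,0,0,0.12, 0.5,0,0,0,0.12, 0.5,0,0,0,0.12, 0.5,0,0,0,0.12, 0.5,0,0,0,0.12, 0.5,0,0,0,0.12, 0.5,0,0,0,0.12, 0.5,0,0,0,0.12]' 60 >/dev/null
python3 -m crank '[0.5,0,0,0,0.1, 0.5,0,0,0,0, 0.5,0,0,0,0, 0.5,0,0,0,0, 0.5,0,0,0,0, 0.5,0,0,0,0, 0.5,0,0,0,0, 0.5,0,0,0,0]' 60
python3 -c "
from h import *
x=W(-1.3,30,.0405);go(x[0],x[1],.128,.0415)"
```

```text
time_s: 34.78
position: [0.4003, 0.2521, 0.03]
tool_rot: [[-0.802, 0.597, 0.001], [0.597, 0.802, 0.0], [-0.001, 0.001, -1.0]]
ft_force: [0.5, 1.1, -0.5]
grip_width: 0.0085
gripper_force: 59.9
time_s: 35.45
position: [0.3993, 0.2518, 0.1152]
tool_rot: [[-0.803, 0.596, -0.002], [0.596, 0.803, -0.001], [0.001, -0.002, -1.0]]
ft_force: [-0.1, -0.6, -0.3]
grip_width: 0.0083
gripper_force: 60.1
time_s: 36.78
position: [0.4, 0.252, 0.1143]
tool_rot: [[0.127, 0.992, -0.0], [0.992, -0.127, -0.0], [-0.0, -0.0, -1.0]]
ft_force: [-0.3, -0.4, -0.8]
grip_width: 0.008
gripper_force: 60.1
turn 0.001 J6 25.1 shift cm [-15.95  21.16   7.28] from [0.4    0.252  0.1143]
```

```bash

python3 -m crank '[0.5,-2.3,3.0,0,0, 0.5,-2.3,3.0,0,0, 0.5,-2.3,3.0,0,0, 0.5,-2.3,3.0,0,0, 0.5,-2.3,3.0,0,0, 0.5,-2.2,3.0,0,0, 0.5,-2.25,3.15,0,0, 0.5,0,0,1.5,0]' 60 >/dev/null
python3 -m crank '[0.5,0,0,1.5,0, 0.5,0,0,0,0, 0.5,0,0,0,0, 0.5,0,0,0,0, 0.5,0,0,0,0, 0.5,0,0,0,0, 0.5,0,0,0,0, 0.5,0,0,0,0]' 60 
python3 -c "
from h import *
print(lane(env.observe()['position']))
x=W(-1.3,30,.0405);go(x[0],x[1],.128,.0415)"
```

```text
time_s: 38.12
position: [0.5894, 0.067, 0.0848]
tool_rot: [[0.127, 0.992, 0.001], [0.992, -0.127, -0.0], [-0.0, 0.001, -1.0]]
ft_force: [-0.2, -0.8, -0.3]
grip_width: 0.0081
gripper_force: 60.1
[-1.4 30.1]
turn 0.0 J6 2.4 shift cm [-0.01  0.01  4.33] from [0.5894 0.067  0.0848]
```

```bash

python3 -m crank '[0.5,0,0,1.2,0, 0.5,0,0,1.2,0, 0.5,0,0,0.8,0, 0.5,0,0,0.5,0, 0.5,0,0,0.4,0, 0.5,0,0,0.15,0, 0.5,0,0,0,0, 0.5,0,0,0,0]' 60
python3 -m crank '[1.5,0,0,0,0, 2.5,0,0,0,0, 2.5,0,0,-0.3,0, 2.5,0,0,-2,0, 2.5,0,0,-3,0, 2.5,0,0,-3,0, 2.5,0,0,-1.5,0, 2.5,0,0,0,0]' 60
python3 -c "
from h import *
go(.4069,.3471,-.849,.1)"
```

```text
time_s: 38.78
position: [0.5896, 0.0668, 0.0422]
tool_rot: [[0.128, 0.992, 0.001], [0.992, -0.128, -0.0], [0.0, 0.001, -1.0]]
ft_force: [-0.1, -0.4, -1.0]
grip_width: 0.0084
gripper_force: 60.1
time_s: 39.45
position: [0.591, 0.0668, 0.144]
tool_rot: [[0.127, 0.992, 0.007], [0.992, -0.127, -0.001], [0.0, 0.007, -1.0]]
ft_force: [0.4, -0.3, 0.6]
grip_width: 0.025
gripper_force: 0.0
turn -0.977 J6 2.4 shift cm [ 25.45 -21.86   4.25] from [0.591  0.0668 0.144 ]
```

```bash

python3 -m crank '[4,2.8,-2.4,0,0, 4,2.8,-2.4,0,0, 4,2.8,-2.4,0,0, 4,2.8,-2.4,0,0, 4,2.8,-2.4,0,0, 4,2.8,-2.4,0,0, 4,2.8,-2.4,0,0, 4,2.9,-2.5,0,0]' 60 >/dev/null
python3 -m crank '[4,2.9,-2.5,0,-0.11, 4,0,0,0.6,-0.11, 4,0,0,0.6,-0.11, 4,0,0,0.6,-0.11, 4,0,0,0.6,-0.11, 4,0,0,0.6,-0.11, 4,0,0,0.6,-0.11, 4,0,0,0.6,-0.11]' 60 >/dev/null
python3 -m crank '[4,0,0,0,-0.1, 4,0,0,0,0, 4,0,0,0,0, 4,0,0,0,0, 4,0,0,0,0, 4,0,0,0,0, 4,0,0,0,0, 4,0,0,0,0]' 60 >/dev/null
python3 - <<'E'
from h import *
p=snap('wrist');st();r=fit(p,.4069,.3471,-.849)
if r: go(*r,.029)
E
```

```text
t 41.5 p [0.4056 0.3466 0.0979] x [-0.752  0.659 -0.   ] y [0.659 0.752 0.   ] z [ 0.  0. -1.] F [ 0.1 -0.4  0.5] w 0.0402 gf 0.0
fit xy [0.4077 0.3482] a -0.835 IoU 0.916 area 1385
turn 0.017 J6 -21.0 shift cm [-0.05  0.25  6.89] from [0.4056 0.3466 0.0979]
```

```bash

python3 -m crank '[4,-0.05,0.25,1.5,0.015, 4,0,0,2,0, 4,0,0,1.9,0, 4,0,0,1.0,0, 4,0,0,0.5,0, 0.5,0,0,0,0, 0.5,0,0,0,0, 0.5,0,0,0,0]' 60 
python3 -m crank '[0.5,0,0,0,0, 0.5,0,0,0,0, 0.5,0,0,0,0, 0.5,0,0,0,0, 0.5,0,0,-0.5,0, 0.5,0,0,-2,0, 0.5,0,0,-3,0, 0.5,0,0,-3,0]' 60 
python3 -m crank '[0.5,0,0,0,0.12, 0.5,0,0,0,0.12, 0.5,0,0,0,0.12, 0.5,0,0,0,0.12, 0.5,0,0,0,0.12, 0.5,0,0,0,0.12, 0.5,0,0,0,0.12, 0.5,0,0,0,0.12]' 60 >/dev/null
python3 -m crank '[0.5,0,0,0,0.005, 0.5,0,0,0,0, 0.5,0,0,0,0, 0.5,0,0,0,0, 0.5,0,0,0,0, 0.5,0,0,0,0, 0.5,0,0,0,0, 0.5,0,0,0,0]' 60
python3 -c "
from h import *
x=W(-1.1,-4,.0405);go(x[0],x[1],.128,.0415)"
```

```text
time_s: 42.17
position: [0.4081, 0.3484, 0.0297]
tool_rot: [[-0.743, 0.67, 0.001], [0.67, 0.743, 0.001], [-0.001, 0.002, -1.0]]
ft_force: [0.4, 0.7, -0.8]
grip_width: 0.0083
gripper_force: 59.7
time_s: 42.83
position: [0.407, 0.3478, 0.1146]
tool_rot: [[-0.743, 0.67, -0.002], [0.67, 0.743, -0.001], [0.001, -0.002, -1.0]]
ft_force: [0.8, 0.3, -0.1]
grip_width: 0.0082
gripper_force: 59.8
time_s: 44.17
position: [0.4076, 0.3481, 0.1138]
tool_rot: [[0.127, 0.992, -0.0], [0.992, -0.127, 0.0], [0.0, -0.0, -1.0]]
ft_force: [0.6, 0.7, -0.6]
grip_width: 0.0083
gripper_force: 59.8
turn 0.0 J6 35.2 shift cm [-28.98  21.65   7.23] from [0.4076 0.3481 0.1138]
```

```bash

python3 -m crank '[0.5,-2.9,2.15,0,0, 0.5,-2.9,2.15,0,0, 0.5,-2.9,2.15,0,0, 0.5,-2.9,2.15,0,0, 0.5,-2.9,2.15,0,0, 0.5,-2.9,2.15,0,0, 0.5,-2.9,2.15,0,0, 0.5,-2.9,2.2,0,0]' 60 >/dev/null
python3 -m crank '[0.5,-2.9,2.2,0,0, 0.5,-2.9,2.2,0,0, 0.5,0,0,1.5,0, 0.5,0,0,1.5,0, 0.5,0,0,0,0, 0.5,0,0,0,0, 0.5,0,0,0,0, 0.5,0,0,0,0]' 60 
python3 -c "
from h import *
print(lane(env.observe()['position']))
x=W(-1.1,-4,.0405);go(x[0],x[1],.128,.0415)"
```

```text
time_s: 45.5
position: [0.5857, 0.0333, 0.0849]
tool_rot: [[0.127, 0.992, 0.002], [0.992, -0.127, -0.0], [-0.0, 0.002, -1.0]]
ft_force: [0.3, -0.0, 1.0]
grip_width: 0.0082
gripper_force: 59.8
[-0.8 -3.9]
turn 0.001 J6 -1.0 shift cm [-0.01 -0.03  4.34] from [0.5857 0.0333 0.0849]
```

```bash

python3 -m crank '[0.5,0,-0.03,1.2,0, 0.5,0,0,1.2,0, 0.5,0,0,0.8,0, 0.5,0,0,0.5,0, 0.5,0,0,0.4,0, 0.5,0,0,0.15,0, 0.5,0,0,0,0, 0.5,0,0,0,0]' 60
python3 -m crank '[1.5,0,0,0,0, 2.5,0,0,0,0, 2.5,0,0,-0.3,0, 2.5,0,0,-2,0, 2.5,0,0,-3,0, 2.5,0,0,-3,0, 2.5,0,0,-1.5,0, 2.5,0,0,0,0]' 60
python3 -c "
from h import *
go(.5282,.3244,.724,.1)"
```

```text
time_s: 46.17
position: [0.5853, 0.0329, 0.0418]
tool_rot: [[0.128, 0.992, 0.001], [0.992, -0.128, -0.0], [-0.0, 0.001, -1.0]]
ft_force: [-0.1, 0.6, -0.6]
grip_width: 0.0082
gripper_force: 59.8
time_s: 46.83
position: [0.5866, 0.0328, 0.1434]
tool_rot: [[0.128, 0.992, 0.007], [0.992, -0.128, -0.001], [-0.0, 0.007, -1.0]]
ft_force: [0.7, -0.3, 0.5]
grip_width: 0.0251
gripper_force: 0.0
turn 0.596 J6 -1.0 shift cm [28.18 -9.54  4.27] from [0.5866 0.0328 0.1434]
```

```bash

python3 -m crank '[4,3.5,-1.2,0,0, 4,3.5,-1.2,0,0, 4,3.5,-1.2,0,0, 4,3.5,-1.2,0,0, 4,3.5,-1.2,0,0, 4,3.5,-1.2,0,0, 4,3.5,-1.2,0,0, 4,3.6,-1.15,0,0]' 60 >/dev/null
python3 -m crank '[4,0,0,0.9,0.12, 4,0,0,0.9,0.12, 4,0,0,0.9,0.12, 4,0,0,0.9,0.12, 4,0,0,0.7,0.11, 4,0,0,0,0, 4,0,0,0,0, 4,0,0,0,0]' 60 >/dev/null
python3 - <<'E'
from h import *
p=snap('wrist');st();r=fit(p,.5282,.3244,.724)
if r: go(*r,.029)
E
```

```text
t 48.22 p [0.5263 0.3239 0.0966] x [0.656 0.755 0.001] y [ 0.755 -0.656  0.   ] z [ 0.001  0.    -1.   ] F [-0.2  0.7  0.2] w 0.0395 gf 0.0
fit xy [0.5265 0.324 ] a 0.643 IoU 0.924 area 1420
turn -0.073 J6 61.6 shift cm [ 0.02 -0.    6.76] from [0.5263 0.3239 0.0966]
```

```bash

python3 -m crank '[4,0,0,1.5,-0.07, 4,0,0,2,0, 4,0,0,1.8,0, 4,0,0,1.0,0, 4,0,0,0.5,0, 0.5,0,0,0,0, 0.5,0,0,0,0, 0.5,0,0,0,0]' 60 
python3 -m crank '[0.5,0,0,0,0, 0.5,0,0,0,0, 0.5,0,0,0,0, 0.5,0,0,0,0, 0.5,0,0,-0.5,0, 0.5,0,0,-2,0, 0.5,0,0,-3,0, 0.5,0,0,-3,0]' 60 
python3 -m crank '[0.5,0,0,0,-0.12, 0.5,0,0,0,-0.12, 0.5,0,0,0,-0.12, 0.5,0,0,0,-0.12, 0.5,0,0,0,-0.04, 0.5,0,0,0,0, 0.5,0,0,0,0, 0.5,0,0,0,0]' 60 
python3 -c "
from h import *
x=W(-0.9,-38,.0405);go(x[0],x[1],.128,.0415)"
```

```text
time_s: 48.88
position: [0.5267, 0.324, 0.0294]
tool_rot: [[0.603, 0.798, 0.002], [0.798, -0.603, 0.001], [0.002, 0.001, -1.0]]
ft_force: [1.5, 0.6, -0.3]
grip_width: 0.0082
gripper_force: 59.9
time_s: 49.55
position: [0.5255, 0.3235, 0.1137]
tool_rot: [[0.604, 0.797, -0.003], [0.797, -0.604, -0.001], [-0.002, -0.001, -1.0]]
ft_force: [0.9, 0.3, -1.2]
grip_width: 0.0085
gripper_force: 60.0
time_s: 50.22
position: [0.526, 0.3238, 0.1133]
tool_rot: [[0.129, 0.992, -0.0], [0.992, -0.129, -0.0], [-0.0, -0.0, -1.0]]
ft_force: [-0.1, 0.1, -0.1]
grip_width: 0.0083
gripper_force: 60.0
turn -0.002 J6 28.1 shift cm [-31.45   9.67   7.18] from [0.526  0.3238 0.1133]
```

```bash

python3 -m crank '[0.5,-3.5,1.1,0,0, 0.5,-3.5,1.1,0,0, 0.5,-3.5,1.1,0,0, 0.5,-3.5,1.1,0,0, 0.5,-3.5,1.1,0,0, 0.5,-3.5,1.1,0,0, 0.5,-3.5,1.1,0,0, 0.5,-3.5,1.0,0,0]' 60 >/dev/null
python3 -m crank '[0.5,-3.45,0.95,0,0, 0.5,0,0,1.5,0, 0.5,0,0,1.3,0, 0.5,0,0,0,0, 0.5,0,0,0,0, 0.5,0,0,0,0, 0.5,0,0,0,0, 0.5,0,0,0,0]' 60 
python3 -c "
from h import *
print(lane(env.observe()['position']))
x=W(-0.9,-38,.0405);go(x[0],x[1],.128,.0415)"
```

```text
time_s: 51.55
position: [0.5821, -0.0001, 0.0861]
tool_rot: [[0.127, 0.992, 0.001], [0.992, -0.127, -0.0], [-0.0, 0.001, -1.0]]
ft_force: [0.3, -0.5, -0.9]
grip_width: 0.0086
gripper_force: 60.0
[ -0.2 -37.4]
turn 0.001 J6 -4.4 shift cm [-0.06 -0.08  4.46] from [ 5.821e-01 -1.000e-04  8.610e-02]
```

```bash

python3 -m crank '[0.5,-0.06,-0.08,1.2,0, 0.5,0,0,1.2,0, 0.5,0,0,0.9,0, 0.5,0,0,0.5,0, 0.5,0,0,0.4,0, 0.5,0,0,0.15,0, 0.5,0,0,0,0, 0.5,0,0,0,0]' 60
python3 -m crank '[1.5,0,0,0,0, 2.5,0,0,0,0, 2.5,0,0,-0.3,0, 2.5,0,0,-2,0, 2.5,0,0,-3,0, 2.5,0,0,-3,0, 2.5,0,0,-3,0, 2.5,0,0,-3,0]' 60
python3 -m crank '[4,-3.5,0,-1,0, 4,-3.5,0,-1,0, 4,-2,0,-1,0, 4,0,0,0,0, 4,0,0,0,0, 4,0,0,0,0, 4,0,0,0,0, 4,0,0,0,0]' 60
cat > m.py <<'E'
from h import *
p=snap('wrist','m%d.png'%int(env.observe()['time_s']))
s=env.observe();print(lane(s['position']))
for q,z in(('crank_handle',.076),('crank_axis',.076),('blank1_mid',.035),('jaw_face',.024),('gauge_mid',.024),('bolt_head',.0475)):
  for r in spotter.look_for(p,q)[:6]:
    uv=(r['at'][0]*640,r['at'][1]*400);print(q,round(r['score'],2),np.round(uv),lane(atz(p,uv,z)))
E
python3 m.py
```

```text
time_s: 52.22
position: [0.5811, -0.0009, 0.0422]
tool_rot: [[0.128, 0.992, 0.001], [0.992, -0.128, -0.0], [-0.0, 0.001, -1.0]]
ft_force: [0.0, 0.4, -0.2]
grip_width: 0.0086
gripper_force: 60.0
time_s: 52.88
position: [0.5806, -0.0009, 0.1868]
tool_rot: [[0.128, 0.992, 0.0], [0.992, -0.128, -0.0], [-0.0, 0.0, -1.0]]
ft_force: [0.0, -0.4, 0.6]
grip_width: 0.025
gripper_force: 0.0
time_s: 53.55
position: [0.5693, -0.0892, 0.2144]
tool_rot: [[0.126, 0.992, -0.001], [0.992, -0.126, 0.0], [0.0, -0.001, -1.0]]
ft_force: [-0.4, -0.5, -0.1]
grip_width: 0.04
gripper_force: 0.0
[  -1.3 -127.5]
crank_handle 0.89 [312. 208.] [  -7.3 -151.6]
crank_axis 0.94 [296.  80.] [-20.  -37.1]
blank1_mid 0.88 [317.  14.] [-3.  20.6]
jaw_face 0.91 [319. 134.] [ -0.9 -88.1]
gauge_mid 0.8 [275. 336.] [ -57.6 -347.1]
gauge_mid 0.18 [433. 386.] [ 158.  -431.9]
bolt_head 0.74 [246.  40.] [-66.2  -2.2]
```

```bash
cat > hd.py <<'E'
from h import *
def handle(p,x,y,thr=60):
    g=(p['color'].max(2)<thr).astype(np.uint8);u,v=proj(p,[x,y,.076])
    n,lab,stt,cen=cv2.connectedComponentsWithStats(g)
    c=[(np.hypot(*(cen[i]-[u,v])),i) for i in range(1,n) if 60<stt[i,4]<3000]
    if not c: print('none');return
    d,i=min(c);print('comp',stt[i],cen[i].round(1),'pred',np.round([u,v]))
    M=cv2.resize((lab==i).astype(np.uint8),(1280,800),interpolation=cv2.INTER_NEAREST)
    th=np.linspace(0,2*np.pi,24)
    def cost(q):
        pts=[proj(p,[q[0]/1000+.008*np.cos(t),q[1]/1000+.008*np.sin(t),z])*2 for t in th for z in(.06,.092)]
        m=np.zeros((800,1280),np.uint8);cv2.fillConvexPoly(m,cv2.convexHull(np.array(pts,np.float32)).astype(np.int32),1)
        return -float((m&M).sum())/max(1,(m|M).sum())
    w=atz(p,cen[i],.076)
    r=minimize(cost,w[:2]*1000,method='Nelder-Mead',options=dict(initial_simplex=[w[:2]*1000,w[:2]*1000+[5,0],w[:2]*1000+[0,5]]))
    print('handle',r.x/1000,lane(r.x/1000),'IoU',-r.fun);return r.x/1000
if __name__=='__main__':
    p=snap('wrist')
    for thr in(50,65): h=handle(p,.559,-.113,thr)
    # gear housing: bright light blob around hub
    g=cv2.inRange(cv2.cvtColor(p['color'],cv2.COLOR_RGB2HSV),(0,0,150),(180,70,255));u,v=proj(p,[.567,-.088,.048]);n,lab,stt,cen=cv2.connectedComponentsWithStats(g)
    for i in range(1,n):
        if stt[i,4]>400 and np.hypot(*(cen[i]-[u,v]))<60:
            x0,y0,w,hh,_=stt[i];print('hous',stt[i],[lane(atz(p,q,.048)) for q in((x0,y0),(x0+w,y0),(x0,y0+hh),(x0+w,y0+hh))])
E
python3 hd.py
```

```text
comp [241  18  14  46 241] [248.2  42.8] pred [310. 208.]
handle [0.53132262 0.03156143] [-54.5 -12.5] IoU 0.2299298519095869
comp [305 213  13  12  78] [311.4 218.4] pred [310. 208.]
handle [ 0.56130512 -0.1223203 ] [  -5.1 -161.3] IoU 0.1871625674865027
hous [ 283  172   61   41 1273] [array([ -36.6, -123.8]), array([  25.1, -123.8]), array([ -38.1, -168.1]), array([  26.2, -168. ])]
```

```bash
python3 - <<'E'
from h import *
p=snap('wrist');V=p['color'].max(2);S=cv2.cvtColor(p['color'],cv2.COLOR_RGB2HSV)[:,:,1]
for r in range(128,262,4): print(r,' '.join('%3d'%v for v in V[r,280:346:3]))
E
```

```text
128  82  85  84  82  82  81  79  82  83  99 186 188 188 185 180 104  89  84  82  79  79  81
132  81  79  76  83  81  78  82  80  79  93 187 188 163 120  92  95  91  84  84  77  81  83
136  80  83  85  83  86  78  82  82  86  87 185 148  98  95  95  94  89  76  82  77  82  79
140  81  80  86  88  88  81  81  82  79  80  94  97  96  96  91  94  89  81  78  82  81  82
144  86  84  84  86  88  86  85  84  81  81  91  86  87  89  87  86  89  81  78  82  84  79
148  87  87  83  81  86  82  85  84  82  85  83  83  79  81  82  82  87  82  79  83  84  81
152  91  84  89  88  93  98  97  96  98  95  95 101 100  99  98  97 100  98 101  99  91  84
156 121  94  87 104 105 107 109 108 105 110 112 108 109 110 107 111 107 110 106 108 109  86
160 150 147 127 123 128 130 129 125 128 131 129 128 128 130 129 129 130 126 133 130 128  96
164 165 150 125 127 131 129 129 130 129 128 132 130 133 132 127 129 131 132 132 127 126  93
168 162 148 126 127 131 130 130 131 129 127 115 101 102 111 124 130 128 127 129 129 125  93
172 165 147 145 168 131 144 130 131 114  72  67  65  66  68  66 108 129 127 134 132 125 
[... 1327 characters left out ...]
  90 104 108 109  75 163 182 188 190 186 177 185 182 186
236 185 188 192 188 189 188 184 189 179 118  92 103 159 184 178 186 188 187 177 183 181 185
240 180 187 194 189 189 179 186 188 187 182 187 189 186 185 182 180 189 189 178 181 184 183
244 185 185 194 188 190 181 186 190 189 183 182 191 185 187 183 182 185 190 182 179 184 181
248 188 180 192 189 191 183 182 186 190 184 183 190 186 186 182 182 184 188 181 180 186 181
252 191 182 184 194 191 189 178 187 190 186 182 186 187 185 181 180 180 189 186 174 187 182
256 193 185 181 194 191 189 180 184 188 186 183 183 186 186 184 182 177 188 188 176 184 181
260 194 184 179 192 191 193 182 180 188 188 184 185 187 186 183 182 180 184 189 177 185 184
```

```bash
python3 - <<'E'
from h import *
import hd
p=snap('wrist');c=p['color'].copy();c[:207]=255;q=dict(p,color=c)
h=hd.handle(q,.559,-.113,135)
P=[lane(atz(p,u,.048)) for u in((287,158),(340,158),(286,203),(341,203))];print('housing top',P,np.mean(P,0))
print('hub',lane(atz(p,(314,184),.06)))
E
```

```text
comp [303 207  17  31 419] [311.3 222.7] pred [310. 208.]
handle [ 0.55831029 -0.12816203] [  -7.3 -167.5] IoU 0.8985915492957747
housing top [array([ -32.1, -109.6]), array([  20.7, -109.6]), array([ -34.5, -157. ]), array([  22.8, -157. ])] [  -5.775 -133.3  ]
hub [  -5.1 -133.1]
```

```bash
python3 - <<'E'
from h import *
go(.5583,-.1282,.128,.064)
n=32;ph=.05+np.arange(0,n+3)*2*np.pi/32
d=np.c_[-3.5*np.diff(np.cos(ph)),-3.5*np.diff(np.sin(ph))]
for i in range(0,len(d),8): print(i,np.round(d[i:i+8],2).tolist())
E
```

```text
turn 0.0 J6 -13.4 shift cm [-3.91 -0.61 15.08] from [ 0.5694 -0.0902  0.2148]
0 [[0.1, -0.68], [0.23, -0.65], [0.35, -0.59], [0.46, -0.51], [0.55, -0.41], [0.62, -0.29], [0.67, -0.17], [0.69, -0.03]]
8 [[0.68, 0.1], [0.65, 0.23], [0.59, 0.35], [0.51, 0.46], [0.41, 0.55], [0.29, 0.62], [0.17, 0.67], [0.03, 0.69]]
16 [[-0.1, 0.68], [-0.23, 0.65], [-0.35, 0.59], [-0.46, 0.51], [-0.55, 0.41], [-0.62, 0.29], [-0.67, 0.17], [-0.69, 0.03]]
24 [[-0.68, -0.1], [-0.65, -0.23], [-0.59, -0.35], [-0.51, -0.46], [-0.41, -0.55], [-0.29, -0.62], [-0.17, -0.67], [-0.03, -0.69]]
32 [[0.1, -0.68], [0.23, -0.65]]
```

```bash

python3 -m crank '[4,-3.9,-0.6,0,0, 4,0,0,2.5,0, 4,0,0,3,0, 4,0,0,3,0, 4,0,0,3,0, 4,0,0,2,0, 4,0,0,1.5,0, 4,0,0,0,0]' 40
python3 -m crank '[1,0,0,0,0, 1,0,0,0,0, 1,0,0,0,0, 1,0,0,0,0, 1,0,0,0,0, 1,0,0,0,0, 1,0,0,0,0, 1,0,0,0,0]' 40
python3 -c "
from h import *
s=st();print(lane(s['position']))"
```

```text
time_s: 54.72
position: [0.557, -0.1276, 0.0619]
tool_rot: [[0.128, 0.992, -0.005], [0.992, -0.128, 0.002], [0.002, -0.005, -1.0]]
ft_force: [0.5, 0.5, 0.4]
grip_width: 0.0401
gripper_force: 0.0
time_s: 55.38
position: [0.5588, -0.1284, 0.0659]
tool_rot: [[0.128, 0.992, 0.002], [0.992, -0.128, -0.001], [-0.001, 0.002, -1.0]]
ft_force: [-2.6, -1.1, 6.9]
grip_width: 0.0147
gripper_force: 39.4
t 55.38 p [ 0.5588 -0.1284  0.0659] x [ 0.128  0.992 -0.001] y [ 0.992 -0.128  0.002] z [ 0.002 -0.001 -1.   ] F [-2.6 -1.1  6.9] w 0.0147 gf 39.41442310810089
[  -6.8 -167.7]
```

```bash

python3 -m crank '[1,0.1,-0.68,0,0, 1,0.23,-0.65,0,0, 1,0.35,-0.59,0,0, 1,0.46,-0.51,0,0, 1,0.55,-0.41,0,0, 1,0.62,-0.29,0,0, 1,0.67,-0.17,0,0, 1,0.69,-0.03,0,0]' 40
python3 -c "
from h import *
s=st();print(lane(s['position']),np.array(s['tool_rot']).T@s['ft_force'])"
python3 -m crank '[1,0.68,0.1,0,0, 1,0.65,0.23,0,0, 1,0.59,0.35,0,0, 1,0.51,0.46,0,0, 1,0.41,0.55,0,0, 1,0.29,0.62,0,0, 1,0.17,0.67,0,0, 1,0.03,0.69,0,0]' 40
python3 -c "
from h import *
s=st();print(lane(s['position']),np.array(s['tool_rot']).T@s['ft_force'])"
```

```text
time_s: 56.05
position: [0.531, -0.089, 0.066]
tool_rot: [[0.128, 0.992, 0.004], [0.992, -0.128, -0.004], [-0.003, 0.004, -1.0]]
ft_force: [0.3, -9.0, 3.7]
grip_width: 0.0149
gripper_force: 39.6
t 56.05 p [ 0.531 -0.089  0.066] x [ 0.128  0.992 -0.003] y [ 0.992 -0.128  0.004] z [ 0.004 -0.004 -1.   ] F [ 0.3 -9.   3.7] w 0.0149 gf 39.56083595752716
[ -39.4 -132.2] [-8.89591082  1.47249543 -3.64934025]
time_s: 56.72
position: [0.5699, -0.0591, 0.0658]
tool_rot: [[0.127, 0.992, -0.002], [0.992, -0.127, -0.001], [-0.001, -0.002, -1.0]]
ft_force: [-9.6, -1.5, 9.9]
grip_width: 0.0145
gripper_force: 40.1
t 56.72 p [ 0.5699 -0.0591  0.0658] x [ 0.127  0.992 -0.001] y [ 0.992 -0.127 -0.002] z [-0.002 -0.001 -1.   ] F [-9.6 -1.5  9.9] w 0.0145 gf 40.1025652885437
[ -4.6 -97.5] [-2.76466144 -9.35906859 -9.91243915]
```

```bash

python3 -m crank '[1,-0.1,0.68,0,0, 1,-0.23,0.65,0,0, 1,-0.35,0.59,0,0, 1,-0.46,0.51,0,0, 1,-0.55,0.41,0,0, 1,-0.62,0.29,0,0, 1,-0.67,0.17,0,0, 1,-0.69,0.03,0,0]' 40 >/dev/null
python3 -c "
from h import *
s=st();print(lane(s['position']),np.array(s['tool_rot']).T@s['ft_force'])"
python3 -m crank '[1,-0.68,-0.1,0,0, 1,-0.65,-0.23,0,0, 1,-0.59,-0.35,0,0, 1,-0.51,-0.46,0,0, 1,-0.41,-0.55,0,0, 1,0,0,0,0, 1,0,0,0,0, 1,0,0,0,0]' 40 >/dev/null
python3 - <<'E'
from h import *
s=st();print(lane(s['position']),np.array(s['tool_rot']).T@s['ft_force'])
l=lane(s['position']);print('phi',np.arctan2(-(l[0]+5.4),-(l[1]+133))%(2*np.pi))
p=snap('wrist')
for q,z in(('jaw_face',.024),('blank1_mid',.035)):
  for r in spotter.look_for(p,q)[:6]:
    uv=(r['at'][0]*640,r['at'][1]*400);print(q,round(r['score'],2),np.round(uv),lane(atz(p,uv,z)))
E
```

```text
t 57.38 p [ 0.6005 -0.0983  0.066 ] x [0.127 0.992 0.003] y [ 0.992 -0.127  0.004] z [ 0.004  0.002 -1.   ] F [3.5 9.3 5.3] w 0.0144 gf 39.76301372051239
[  30.7 -132.5] [ 9.71193233  2.27381771 -5.23672612]
t 58.05 p [ 0.5797 -0.1262  0.066 ] x [ 0.128  0.992 -0.001] y [ 0.992 -0.128  0.003] z [ 0.003 -0.001 -1.   ] F [ 2.  -1.5  6.3] w 0.015 gf 39.799214601516724
[  13.7 -162.8] [-1.19046696  2.19850788 -6.32199967]
phi 5.7132058302456725
jaw_face 0.95 [290.  27.] [ -1.1 -50. ]
```

```bash

python3 -m crank '[1,-0.17,-0.30,0,0, 1,-0.14,-0.32,0,0, 1,-0.11,-0.33,0,0, 1,-0.08,-0.34,0,0, 1,0,0,0,0, 1,0,0,0,0, 1,0,0,0,0, 1,0,0,0,0]' 40 >/dev/null
cat > ph.py <<'E'
from h import *
s=env.observe();l=lane(s['position']);f=np.array(s['tool_rot']).T@s['ft_force'];a=np.arctan2(-(l[0]+5),-(l[1]+132.8))
print('t',s['time_s'],l,'phi',round(float(a%(2*np.pi)),3),'F tool',f.round(1),'tangential',round(float(f[0]*np.sin(a)-f[1]*np.cos(a)),1),'w',s['grip_width'])
E
python3 ph.py
python3 -m crank '[1,-0.04,-0.35,0,0, 1,-0.01,-0.35,0,0, 1,0,0,0,0, 1,0,0,0,0, 1,0,0,0,0, 1,0,0,0,0, 1,0,0,0,0, 1,0,0,0,0]' 40 >/dev/null
python3 ph.py
```

```text
t 58.8667 [   0.8 -167.5] phi 6.118 F tool [ 0.1  2.6 -6.8] tangential -2.6 w 0.01462096719737835
t 59.5333 [  -5.6 -167.9] phi 0.017 F tool [ 1.9  5.2 -5.6] tangential -5.2 w 0.01494126953871882
```

```bash

python3 -m crank '[1,0.03,-0.35,0,0, 1,0,0,0,0, 1,0,0,0,0, 1,0,0,0,0, 1,0,0,0,0, 1,0,0,0,0, 1,0,0,0,0, 1,0,0,0,0]' 60 >/dev/null
python3 ph.py
python3 -m crank '[1,0.06,-0.35,0,0, 1,0,0,0,0, 1,0,0,0,0, 1,0,0,0,0, 1,0,0,0,0, 1,0,0,0,0, 1,0,0,0,0, 1,0,0,0,0]' 60 >/dev/null
python3 ph.py
```

```text
t 60.2 [  -7.7 -167.7] phi 0.077 F tool [ 2.3 11.2 -2.9] tangential -11.0 w 0.013980498862798087
t 60.8667 [  -9.6 -167.4] phi 0.132 F tool [ 2.4 18.4  2.8] tangential -17.9 w 0.013812009055839633
```

The handle has plainly stiffened, from about 3 to 18 N, so the row is tight. Releasing and checking numerically.

```bash

python3 -m crank '[2,0,0,0,0, 3,0,0,0,0, 4,0,0,0,0, 4,0,0,0,0, 4,0,0,-1,0, 4,0,0,-3,0, 4,0,0,-3,0, 4,0,0,-3,0]' 40 >/dev/null
python3 -m crank '[4,3.9,0.4,-1,0, 4,3.9,0.4,-1,0, 4,3.9,0.4,-1,0, 4,3.9,0,-1,0, 4,0,0,0,0, 4,0,0,0,0, 4,0,0,0,0, 4,0,0,0,0]' 40
python3 m.py
python3 - <<'E'
from h import *
p=snap('wrist','end.png');V=p['color'].max(2)
# profile along lane centre at stub-top height
for x in(-1.5,):
  print('z .058',[(y,int(np.median(V[int(v)-1:int(v)+2,int(u)-2:int(u)+3]))) for y in range(-65,95,4) for u,v in[proj(p,W(x,y,.058))]])
t=snap('top','topend.png');print([(round(r['score'],2),np.round(atz(t,(r['at'][0]*640,r['at'][1]*400),.024)[:2],3)) for r in spotter.look_for(t,'gauge_mid')])
E
```

```text
time_s: 62.2
position: [0.5829, 0.0252, 0.2046]
tool_rot: [[0.129, 0.992, -0.001], [0.992, -0.129, -0.0], [-0.0, -0.001, -1.0]]
ft_force: [0.3, -0.9, 0.3]
grip_width: 0.0401
gripper_force: 0.0
[ -2.5 -12.4]
crank_handle 0.74 [315. 318.] [  -6.2 -154.2]
crank_axis 0.87 [302. 172.] [-17.3   1.7]
crank_axis 0.21 [318. 152.] [-2.6 19. ]
blank1_mid 0.63 [319. 126.] [-1.5 37.1]
jaw_face 0.95 [319. 210.] [ -1.1 -53.3]
gauge_mid 0.31 [319. 210.] [ -2. -54.]
bolt_head 0.92 [254. 165.] [-65.2   1.2]
bolt_head 0.54 [316. 185.] [ -4.7 -19. ]
z .058 [(-65, 117), (-61, 110), (-57, 111), (-53, 112), (-49, 160), (-45, 180), (-41, 180), (-37, 182), (-33, 186), (-29, 198), (-25, 128), (-21, 127), (-17, 128), (-13, 103), (-9, 109), (-5, 132), (-1, 130), (3, 124), (7, 127), (11, 126), (15, 121), (19, 104), (23, 132), (27, 125), (31, 156), (35, 219), (39, 219), (43, 219), (47, 140), (51, 211), (55, 204), (59, 210), (63, 218), (67, 219), (71, 219), (75, 177), (79, 135), (83, 123), (87, 132), (91, 135)]
[(0.44, array([ 0.476, -0.297]))]
```

The stub edges in the profile lie at y≈77, 47, 18 and −12, against 76.7, 46.7, 16.7 and −13.3 expected for a tight upright row of four. The top camera's gauge reading is shifted, though, so it may have been knocked. I'll check it over the mat.

```bash

python3 -m crank '[4,-3.4,-1.2,0,0, 4,-3.6,-1.2,0,0, 4,-3.6,-1.2,0,0, 4,-3.6,-1.2,0,0, 4,-3.6,-1.2,0,0, 4,-3.6,-1.2,0,0, 4,-3.6,-1.2,0,0, 4,-3.6,-1.2,0,0]' 40 >/dev/null
python3 -m crank '[4,-3.6,-1.2,0,0, 4,-1.5,-0.3,0,0, 4,0,0,0,0, 4,0,0,0,0, 4,0,0,0,0, 4,0,0,0,0, 4,0,0,0,0, 4,0,0,0,0]' 40
python3 - <<'E'
from h import *
p=snap('wrist','mat.png');hsv=cv2.cvtColor(p['color'],cv2.COLOR_RGB2HSV)
Y=cv2.inRange(hsv,(20,120,60),(35,255,255));n,lab,stt,cen=cv2.connectedComponentsWithStats(Y);i=1+np.argmax(stt[1:,4])
c=np.argwhere(lab==i)[:,::-1].astype(np.float32);B=cv2.boxPoints(cv2.minAreaRect(c));P=[atz(p,b,.003)[:2] for b in B];print('mat',np.round(P,3).tolist(),np.round(np.mean(P,0),3),[np.linalg.norm(P[k]-P[k-1]).round(3) for k in(0,1)])
hull=np.zeros((400,640),np.uint8);cv2.fillPoly(hull,[cv2.convexHull(c.astype(np.int32))],1)
g=((hsv[:,:,1]<90)&(hull>0)).astype(np.uint8);g=cv2.morphologyEx(g,cv2.MORPH_OPEN,np.ones((2,2),np.uint8));n,lab,stt,cen=cv2.connectedComponentsWithStats(g)
for i in range(1,n):
    if stt[i,4]<200: continue
    M=cv2.resize((lab==i).astype(np.uint8),(1280,800),interpolation=cv2.INTER_NEAREST);d=atz(p,cen[i],.02)[:2]*1000
    def cost(q):
        m=sil(p,q[0]/1000,q[1]/1000,q[2]/50,.003,(.026,.05,.018),(.01,.02,.042));return -float((m&M).sum())/(m|M).sum()
    r=min((minimize(cost,[*d,a*50],method='Nelder-Mead',options=dict(initial_simplex=np.array([*d,a*50])+np.array([[0,0,0],[5,0,0],[0,5,0],[0,0,10]]))) for a in np.arange(-1.4,1.6,.4)),key=lambda r:r.fun)
    print(stt[i],np.round(r.x/[1000,1000,50],3),'IoU',-r.fun)
E
```

```text
time_s: 64.03
position: [0.4306, -0.293, 0.2049]
tool_rot: [[0.126, 0.992, 0.0], [0.992, -0.126, -0.0], [-0.0, 0.0, -1.0]]
ft_force: [0.1, -0.1, 0.0]
grip_width: 0.0398
gripper_force: 0.0
mat [[0.326, -0.255], [0.492, -0.223], [0.53, -0.369], [0.343, -0.413]] [ 0.423 -0.315] [np.float64(0.159), np.float64(0.17)]
[ 354  156   27   47 1132] [ 0.483 -0.31   0.095] IoU 0.8928994082840237
```

The gauge was nudged to (0.483,−0.310), but it still stands upright and fully on the mat (about 60 mm of the allowed 85 mm off centre). Handing in.

```bash
python3 -c "
from h import *
print(env.close_job())"
```

```text
the job is handed in; nothing more can be done
None
```

I handed the job in after about 64 s, with no verdict shown: lane gap about 26.7 mm (from the wing angle), gauge slid to the end stop and back upright on its mat (later knocked about 5 cm but still well on it), all four blanks clamped firmly against the stop, and no bystander touched so far as I know.

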